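Demould a cast utensil rest and stack the totes

ROBOT

A 6-joint arm with a two-finger parallel gripper is mounted at the origin on the work surface. World frame = base frame: x ahead of the robot, y to its left, z up, the work surface at z = 0. Lengths are in mm, angles in rad, forces in N, time in s.
With the tool pointing down it reaches from about 250 to 775 mm from the base axis. Payload 8.9 kg.
Tool frame: the origin (TCP) lies on the centre line of the jaws, within the pads' length; the fingertips stand 14 mm ahead of it and the grasp point (between the pads) lies 5 mm behind it (tip_reach is the distance from the TCP to the fingertips, in mm); y points along the fingers, x is the direction in which the jaws open and shut, and the axes are right-handed (so a half turn about y gives the same grasp; the last joint's range is limited). The gripper opens to 85 mm and grips with 20 to 120 N. Pads are 22 mm wide; open, the fingers measure 114 mm over their backs; the gripper's body (76 mm by 85 mm) begins 54 mm behind the grasp point. The pads swing forward as they close: fully open they stand 13 mm farther back than shut.
Start: joints at [-1.409, 0.291, -0.153, 1.127, 0, 1.431], TCP at [155.551, -501.426, 245.305] pointing down, gripper open.
Joint ranges: [-2.52, 2.52], [-0.91, 1.74], [-1.3, 1.37], [-1.96, 2.02], [-1.52, 1.47], [-3.14, 3.14]. Speed limits (rad/s): [2.22, 2.22, 2.79, 3.14, 3.14, 3.14].

INTERFACE

Orientations are given as a 3x3 rotation matrix whose columns are the frame's x, y, z axes.
In Python, from station import state, snapshot, camera_params, sign_off, recognise, tip_reach gives the robot as it stands.
- The arm moves only by the tool drive_tool, never from a script. Its argument "moves" is a list of rows, each a list of 7 numbers: the shift along the tool's x, y, z in m, then the turn, a rotation vector about the tool's x, y, z in degrees, then the finger opening in m, from 0 to 0.0854. In form: [[tx, ty, tz, wx, wy, wz, fingers], ...]. A call has 1 to 5 rows; each row shifts and turns the commanded pose from where the row before left it, along the tool's axes as they then stand; what a row does not reach is not made up. A row lasts 1/10 s, in which the tool goes at most 50 mm and 8.59 degrees, less where a joint would pass 70% of its speed; a pose out of reach is approached as far as the arm can. A call with a gripper value outside its range is refused whole. The fingers move at their own pace and stop on an object; the grip force is fixed at half the most. Time passes only in rows, so rows that do not move let the fingers close. It gives the time, the measured TCP pose, the force and the opening at its end, in the units of the state.
- state(): the state, without advancing time (a new reading comes with each control period).
- snapshot(name): name is "scene" or "side" or "wrist"; returns (picture, depth): 400x640x3 uint8, blue, green, red; 400x640 float32, mm along the optical axis (not along the pixel's ray), 0 where there is no reading.
- camera_params(name): a dict with "fx", "fy", "cx", "cy" (pixels), "D" ([k1, k2, p1, p2, k3] as OpenCV has them; the pictures are not rectified), "R" (3x3) and "t" (3): a world point X has camera coordinates R X + t; the wrist camera has in their place "T_tool_cam" (4x4, takes a point from camera to tool coordinates, whose origin is the TCP and whose axes are the tool frame's). Camera axes: x right, y down, z forward; pixel columns grow to the right and rows downward; lengths in mm; the calibration is good to about 2 mm. A picture is of the moment at which its call begins: read the wrist's pose just before it. camera_params takes no time and is no camera call.
- sign_off(): hands the job in, once; it reports no verdict.
Trained networks look in the newest picture that a camera, given by its name, has taken for a name from the list of things; names that differ only in an ending like _2 or _b are one class to them, and where a whole thing is asked for, a point or a joint stands for the part that bears it (a point fixed in the world has none). Each returns a list of dicts, best first, with "score" (0 to 1); they miss things now and then, are a little off and sometimes report something else, mostly with a low value. They report only what shows in the picture. A call takes as long as a camera call. They do not tell look-alikes from the thing itself.
- recognise(camera, target): "bbox" ([left, top, right, bottom] in pixels, round what is visible of it).
The state is a dict: "clock": time; "q": joint angles; "joint_velocities": joint speeds; "effort": joint torques, N m; "eef_pos": TCP position; "tool_rot": TCP orientation; "force": force on the tool from outside, world axes, zero at the start; "wrist_torque": the same for the moment, N m; "grip_width": opening from 0.0 (shut) to 1.0 (fully open).
Only numpy, scipy, OpenCV 4.12 (cv2) and the standard library are available. Lean on these libraries where they do the work, as an engineer would, in place of code of your own. Each camera call takes 0.05 s, during which the arm holds its last target.

TASK

Swing the mould's lid up until it stands upright or leans back by itself and leave it open, lift the cast utensil rest out of the cavity and lay it, without dropping it, flat and right way up in the free compartment of the tote that already holds one such rest. Then set the empty tote on top of that one, turned so that it stacks on the rim instead of nesting: its low end over the other's full-height end and its feet down in the rim notches. Let go of everything, and leave the crockery and the spoon where they are.

Things in the scene. Friction and masses are not known exactly. Their poses are not given: they have to be found in the camera images.
- mould: fixed white mould, 140 (x) x 120 (y) x 40 mm high. Origin: centre of the underside; x points from the lid's handle side to its hinge side. Dog-bone cavity along x, floor at z = 15 mm, 2 mm play; a channel 48 mm wide along x, with its floor at z = 8 mm, crosses the whole block along y for fingers either side of the rest's middle bar
- mould_lid (a joint): angle of the mould's lid (aluminium frame with a clear window, 140 x 120 x 8 mm, 0.22 kg): 0 is shut, it grows to 1.9 as it opens upward, about 1.57 is upright. A stiff friction hinge (about 0.3 N m) lets it stay at any angle
- lid_bar (a point): middle of the round steel handle bar of the lid: bar 10 mm thick and 90 mm long along the mould's y, 48 mm off the lid's free edge and 188 mm from the hinge axis; it can be pinched from above and turns between the fingers as the lid swings
- lid_hinge (a point): middle of the lid's hinge axis, 41 mm above the table at the mould's +x edge; the axis runs along the mould's y, the bar's centre lies 4 mm off the lid's plane through it (above it when shut)
- casting: terracotta-coloured cast-stone utensil rest, dog-bone shaped, 112 mm long (x), 0.13 kg: a middle bar 22 mm wide (y), 20 mm high, free for 52 mm along x, between end pads 40 mm wide; lips at the far ends make it 24 mm high. Origin: centre of the underside; z up. Starts in the mould cavity, lying along the mould's x, its underside at z = 15 mm
- first_casting: terracotta-coloured cast-stone utensil rest, dog-bone shaped, 112 mm long (x), 0.13 kg: a middle bar 22 mm wide (y), 20 mm high, free for 52 mm along x, between end pads 40 mm wide; lips at the far ends make it 24 mm high. Origin: centre of the underside; z up. The earlier one, lying across the -x compartment of tote_part; it stays there
- tote_part: grey open stack-nest tote that already holds one rest, in its -x compartment; its +x one is free. 190 (x) x 150 mm at the rim, 174 x 134 at the base, 60 high, floor 4 thick. Origin: centre of the underside, z up. The +x end wall is low (30 mm), the -x one full height. Compartments about 78 (x) x 126 mm (y) at the floor, centred at x = +44 and -44 mm
- tote_part_rib (a point): middle of the top edge of tote_part's rib: the upright wall 10 mm thick in the plane x = 0 that parts the two compartments, full width along y, its top 41 mm above the tote's underside
- tote_part_low_end (a point): middle of the top edge of tote_part's low end wall (+x end, 87 mm from its centre, 30 mm up). Each long rim has 26 mm wide deep slots at x = +66 and -32 mm and 5 mm deep notches, as wide, at x = -66 and +32 mm, for the feet of a tote above
- tote_empty: the empty tote, 0.22 kg, same shape, axes and origin as tote_part. Four feet, 16 mm long, stick out at the base of the long sides at x = +66 and -32 mm. Set on tote_part turned half round to it, centres in line, its feet enter the notches (5 mm play each way along x) and its underside is 55 mm above tote_part's; set the same way round they drop through the slots and it nests
- tote_empty_rib (a point): middle of the top edge of the empty tote's rib, 10 mm thick across x, 41 mm above its underside: the handle to lift the tote by, pinched from above at its middle
- tote_empty_low_end (a point): middle of the top edge of the empty tote's low end wall (its +x end, 87 mm from its centre, 30 mm up)
- mug: white mug, 76 mm across, 85 mm high, bystander; origin: centre of the underside
- tumbler: green glass tumbler upside down, 64 mm across, 100 mm high, bystander; origin: centre of the underside
- small_bowl: white bowl, 84 mm across, 45 mm high, bystander; origin: centre of the underside
- spoon: steel spoon, 170 mm long, lying, bystander; origin near its middle
- jar: small amber jar, 50 mm across, 70 mm high, bystander; origin: centre of the underside
Mind the look-alikes: they are no part of the job. What is shaped like the first_casting but green is not meant.

How it is judged:
By the outcome, as a careful person would: the job done as asked, in the order asked, and still so for the second after the job is handed in, with the robot touching nothing.
It also fails if it takes over 72 s, if anything falls off the work surface, if the arm or the gripper's body presses on something with over 40 N, if the wrist force passes 120 N, or if a joint passes its speed limit or range.

## Working session

There is one attempt and no reset: what is moved stays moved. The work goes in short steps, Python scripts to look and compute and a tool call to move; the robot and the scene stay as the last step left them, time stands still between calls to the robot, and variables do not carry over. Pictures are saved under pics/ and viewed, and the job is handed in when it is done.

Besides the shell and the picture viewer there is one more tool, called after ">>>" as name(argument=value, ...), one argument or row to a line, values as JSON. drive_tool: Moves the arm, as the interface text tells. Its arguments: {"type":"object","properties":{"moves":{"type":"array","items":{"type":"array","items":{"type":"number"}}}},"required":["moves"]}

```bash
ls; mkdir -p pics; python3 - <<'E'
from station import *
import cv2,numpy as np
print(state()); print(tip_reach if not callable(tip_reach) else tip_reach())
for n in ["scene","side","wrist"]:
    p,d=snapshot(n); cv2.imwrite(f"pics/{n}0.png",p); np.save(f"pics/{n}0.npy",d); print(n,camera_params(n))
E
```

```text
pics
{'clock': 0.0, 'q': array([-1.40930027e+00,  2.91284270e-01, -1.54122316e-01,  1.12671102e+00,
        1.63691954e-05,  1.43150908e+00]), 'joint_velocities': array([-2.54240468e-04, -3.99824376e-05, -1.27360576e-04,  4.63335828e-04,
       -1.06733693e-03, -4.82206379e-04]), 'effort': array([-1.86065503e-03, -5.37140644e+01,  3.31369901e+01,  1.59128231e-02,
       -5.69826061e-04,  3.62233678e-06]), 'eef_pos': array([ 155.48719979, -501.0038298 ,  244.73172438]), 'tool_rot': array([[ 2.96268300e-01, -1.96299321e-04,  9.55104735e-01],
       [-9.55103862e-01,  1.30672139e-03,  2.96268298e-01],
       [-1.30621306e-03, -9.99999127e-01,  1.99653886e-04]]), 'force': array([-0.07409305, -0.56298782, -0.23772634]), 'wrist_torque': array([ 0.06771673, -0.03510252,  0.00874351]), 'grip_width': 1.0009373385965703}
14.0
scene {'fx': 518.9745549390068, 'fy': 518.9745549390068, 'cx': 323.1406162633795, 'cy': 199.49548584487798, 'D': array([-0.17311076,  0.        ,  0.        ,  0.        ,  0.        ]), 'R': array([[-0.73595549,  0.67701988, -0.00368822],
       [ 0.53379912,  0.57689903
[... 364 characters left out ...]
      [-0.42549197,  0.64736502, -0.63235679],
       [ 0.35335121, -0.52445149, -0.77465706]]), 't': array([ 409.06555301,  280.10214089, 1295.69553152])}
wrist {'fx': 313.96040194360063, 'fy': 313.96040194360063, 'cx': 321.5775657479532, 'cy': 197.38104057712363, 'D': array([-0.05811413,  0.        ,  0.        ,  0.        ,  0.        ]), 'T_tool_cam': array([[ 9.99999708e-01,  7.63938460e-04, -2.77529632e-05,
         2.96978086e-01],
       [ 2.40177007e-04, -2.79512238e-01,  9.60142099e-01,
        -1.29234033e+02],
       [ 7.25732184e-04, -9.60141826e-01, -2.79512340e-01,
         7.00091037e+01],
       [ 0.00000000e+00,  0.00000000e+00,  0.00000000e+00,
         1.00000000e+00]])}
```

View pics/scene0.png

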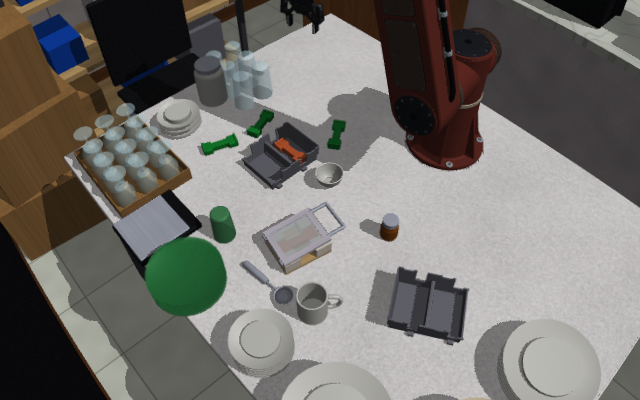

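View pics/side0.png

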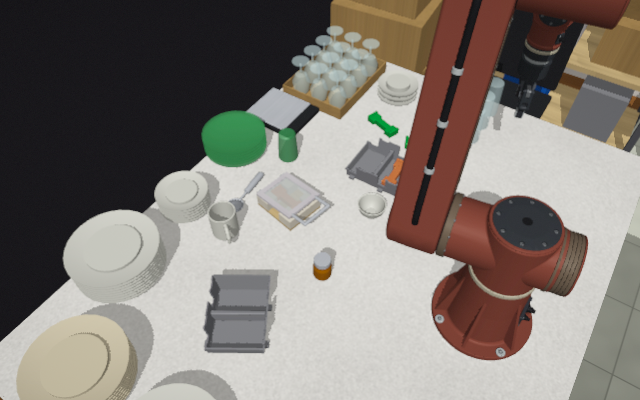

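View pics/wrist0.png

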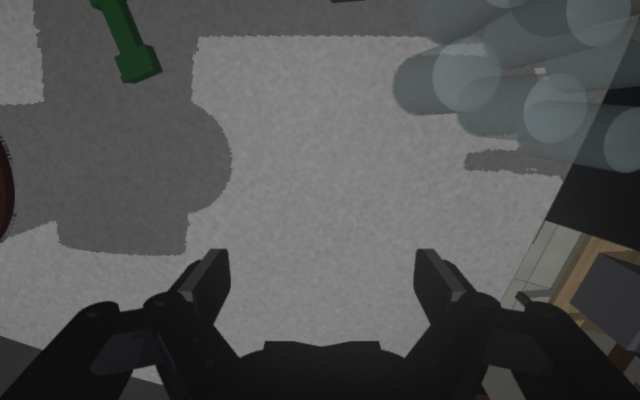

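```bash
cat > h.py <<'E'
from station import *
import cv2,numpy as np
def cloud(n,d,st=None):
    P=camera_params(n); K=np.array([[P['fx'],0,P['cx']],[0,P['fy'],P['cy']],[0,0,1]])
    v,u=np.mgrid[0:400,0:640]; uv=np.stack([u.ravel(),v.ravel()],1).astype(np.float64)
    xy=cv2.undistortPoints(uv[:,None],K,P['D'])[:,0]
    z=d.ravel().astype(float); X=np.c_[xy*z[:,None],z]
    if n=='wrist':
        T=P['T_tool_cam']; X=X@T[:3,:3].T+T[:3,3]; X=X@st['tool_rot'].T+st['eef_pos']
    else: X=(X-P['t'])@P['R']
    X[z==0]=np.nan
    return X.reshape(400,640,3)
def proj(n,X,st=None):
    P=camera_params(n); K=np.array([[P['fx'],0,P['cx']],[0,P['fy'],P['cy']],[0,0,1]])
    X=np.atleast_2d(X).astype(float)
    if n=='wrist':
        T=P['T_tool_cam']; X=(X-st['eef_pos'])@st['tool_rot']; X=(X-T[:3,3])@T[:3,:3]
    else: X=X@P['R'].T+P['t']
    return cv2.projectPoints(X,np.zeros(3),np.zeros(3),K,P['D'])[0][:,0]
def top(clouds,pics,x0,x1,y0,y1,s,zmax=250):
    # image: row = -x, col = -y  (x up, y left); s px/mm ; returns colour, height
    H=int((x1-x0)*s);W=int((y1-y0)*s)
    hm=np.full((H,W),-99.);im=np.zeros((H,W,3),np.uint8)
    for X,p in zip(clouds,pics):
        X=X.reshape(-1,3);p=p.reshape(-1,3)
        m=np.isfinite(X[:,0])&(X[:,0]>x0)&(X[:,0]<x1)&(X[:,1]>y0)&(X[:,1]<y1)&(X[:,2]<zmax)
        X=X[m];p=p[m]; r=((x1-X[:,0])*s).astype(int).clip(0,H-1);c=((y1-X[:,1])*s).astype(int).clip(0,W-1)
        o=np.argsort(X[:,2]);
        for i in o:
            if X[i,2]>hm[r[i],c[i]]: hm[r[i],c[i]]=X[i,2];im[r[i],c[i]]=p[i]
    return im,hm
E
python3 - <<'E'
from h import *
for n in ["scene","side"]:
    p=cv2.imread(f"pics/{n}0.png");d=np.load(f"pics/{n}0.npy")
    X=cloud(n,d)
    im,hm=top([X],[p],150,800,-500,500,0.7)
    cv2.imwrite(f"pics/top_{n}.png",im)
    g=cv2.applyColorMap(np.uint8(np.clip(hm*2.5,0,255)),cv2.COLORMAP_JET);g[hm<-90]=0
    cv2.imwrite(f"pics/toph_{n}.png",g)
    m=(abs(X[...,2])<15);print(n,np.nanmedian(X[...,2][m]))
p=cv2.imread("pics/scene0.png")
cv2.imwrite("pics/c1.png",cv2.resize(p[90:320,200:480],None,fx=2.8,fy=2.6,interpolation=cv2.INTER_CUBIC))
from station import *
for n in ["scene","side"]:
  for t in ["mould","lid_bar","tote_part","tote_empty","casting","mug","tumbler","spoon","jar","small_bowl"]:
    pass
E
```

```text
scene -1.570580941493723
side 0.7585807058898054
```

View pics/top_scene.png

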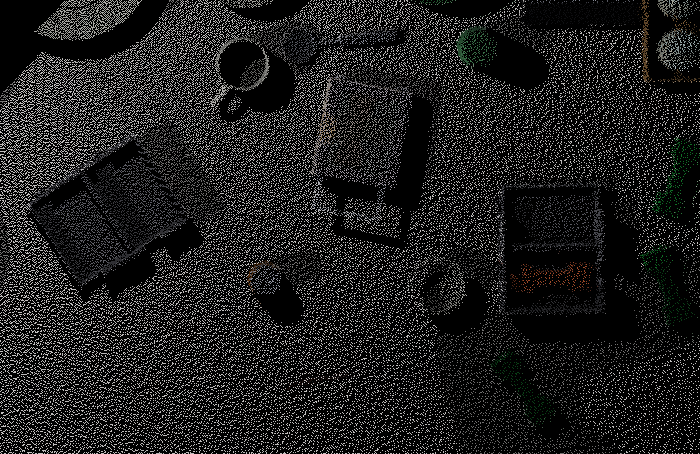

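View pics/toph_side.png

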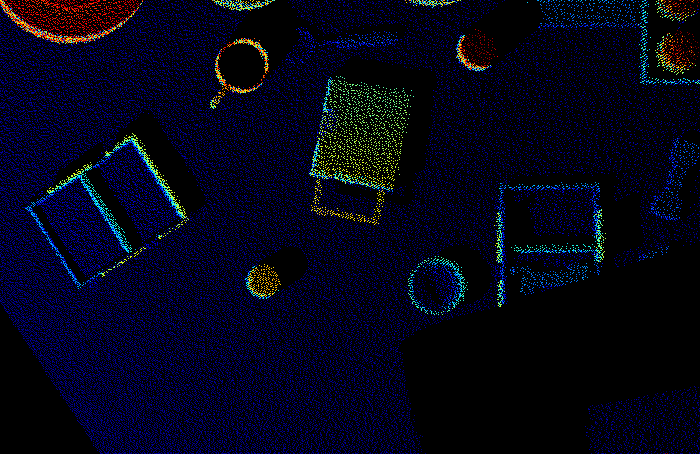

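View pics/c1.png

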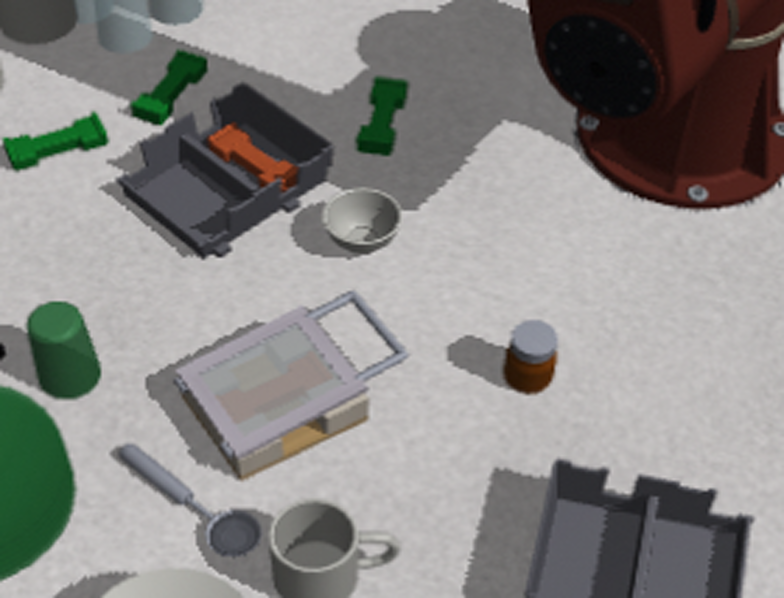

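```bash
cat >> h.py <<'E'
from scipy.optimize import least_squares
def inrect(P,c,yaw,hx,hy):
    R=np.array([[np.cos(yaw),np.sin(yaw)],[-np.sin(yaw),np.cos(yaw)]])
    L=(P[:,:2]-c)@R.T
    return L,(abs(L[:,0])<hx)&(abs(L[:,1])<hy)
def tote_fit(X,c,yaw,z0=0):
    P=X.reshape(-1,3);P=P[np.isfinite(P[:,0])];P=P-[0,0,z0]
    c=np.array(c,float)
    for k in range(3):
        L,m=inrect(P,c,yaw,102,82); m&=(P[:,2]>12)&(P[:,2]<63); Q=P[m]
        def f(p):
            L,_=inrect(Q,p[:2],p[2],1,1);z=Q[:,2]
            t=1.5
            d=np.stack([abs(L[:,1]-(67-t+8*z/60)),abs(L[:,1]+(67-t+8*z/60)),abs(L[:,0]+(87-t+8*z/60))+0*z,
              np.where(z<33,abs(L[:,0]-(87-t+8*z/60)),99),np.where(z<44,abs(L[:,0]),99)])
            return np.minimum(d.min(0),12)
        r=least_squares(f,[*c,yaw],loss='soft_l1',f_scale=1.5,diff_step=1e-4,x_scale=[1,1,.01])
        c=r.x[:2];yaw=r.x[2]
    return c,yaw,len(Q),np.median(f(r.x))
def lid_fit(X,c,r=130,zl=(42,54)):
    P=X.reshape(-1,3);P=P[np.isfinite(P[:,0])];m=(np.hypot(*(P[:,:2]-c).T)<r)&(P[:,2]>zl[0])&(P[:,2]<zl[1])
    return P[m]
E
python3 - <<'E'
from h import *
for n,b in [("scene",-1.57),("side",.76)]:
    d=np.load(f"pics/{n}0.npy");X=cloud(n,d);X[...,2]-=b
    print(n,'part',tote_fit(X,[443,-289],0.0)); print(n,'empty',tote_fit(X,[527,348],np.radians(123.6)))
    P=X.reshape(-1,3);P=P[np.isfinite(P[:,0])]
    m=(np.hypot(P[:,0]-602,P[:,1]+25)<140)&(P[:,2]>25)&(P[:,2]<70); P=P[m]
    print(np.histogram(P[:,2],np.arange(25,70,3)))
    Q=P[(P[:,2]>42)&(P[:,2]<53)]
    r=cv2.minAreaRect(Q[:,:2].astype(np.float32));print(r,np.median(Q[:,2]))
E
```

```text
scene part (array([ 447.67430235, -285.93559614]), np.float64(0.015135163834532494), 1906, np.float64(2.0123116238539533))
scene empty (array([498.83325651, 347.80133085]), np.float64(2.1401462826824376), 1736, np.float64(1.4107928426501104))
(array([ 15,  24,  28,  30,  44,  42,  66, 267, 458, 500, 440, 308, 213,
       123]), array([25, 28, 31, 34, 37, 40, 43, 46, 49, 52, 55, 58, 61, 64, 67]))
((614.9751586914062, -18.283401489257812), (127.26699829101562, 143.8632354736328), 80.3688735961914) 50.10135013523812
side part (array([ 442.86576844, -285.22242934]), np.float64(0.01723025599017274), 1243, np.float64(2.1849728757574525))
side empty (array([516.12004376, 363.46289709]), np.float64(2.1485780364135576), 1693, np.float64(2.2694296308405906))
(array([ 38,  25,  35,  49,  58,  52,  54, 146, 306, 358, 339, 256, 156,
       110]), array([25, 28, 31, 34, 37, 40, 43, 46, 49, 52, 55, 58, 61, 64, 67]))
((609.2047119140625, -17.141212463378906), (126.7750473022461, 149.65859985351562), 79.40068054199219) 50.22700215702268
```

```bash
python3 - <<'E'
from h import *
fig=[]
for n,b in [("scene",-1.57),("side",.76)]:
    p=cv2.imread(f"pics/{n}0.png");d=np.load(f"pics/{n}0.npy");X=cloud(n,d)
    P=X.reshape(-1,3);P=P[np.isfinite(P[:,0])]
    for c in [(350,100),(500,180),(600,-150),(420,-150),(700,250),(450,450),(560,-420)]:
        m=(np.hypot(P[:,0]-c[0],P[:,1]-c[1])<25);q=P[m][:,2];print(n,c,np.median(q).round(2),q.std().round(2))
    m=(np.hypot(P[:,0]-615,P[:,1]+18)<110)&(P[:,2]>42)&(P[:,2]<75); Q=P[m]
    A=np.c_[Q[:,:2]-[615,-18],np.ones(len(Q))]
    r=least_squares(lambda a:A@a-Q[:,2],[0,0,50],loss='soft_l1');print('plane',r.x, np.std(A@r.x-Q[:,2]),np.arctan(np.hypot(*r.x[:2])))
    im,hm=top([X],[p],410,620,230,450,3)
    g=cv2.applyColorMap(np.uint8(np.clip(hm*4,0,255)),cv2.COLORMAP_JET);g[hm<-90]=0
    g=cv2.dilate(g,np.ones((3,3)));fig.append(g[:600,:395])
cv2.imwrite("pics/e.png",np.hstack(fig))
E
```

```text
scene (350, 100) -1.97 2.84
scene (500, 180) -2.03 2.4
scene (600, -150) -1.6 2.43
scene (420, -150) 1.03 16.95
scene (700, 250) -1.08 2.3
scene (450, 450) -1.32 5.43
scene (560, -420) -0.88 2.58
plane [-9.28309559e-02  1.77851163e-02  5.21184134e+01] 2.667192472268116 0.09423931698676316
side (350, 100) 0.51 2.4
side (500, 180) 0.6 2.46
side (600, -150) 0.65 2.78
side (420, -150) 26.91 12.05
side (700, 250) 0.85 2.57
side (450, 450) 0.86 8.1
side (560, -420) 0.89 2.96
plane [-9.02452383e-02  1.72164662e-02  5.44804935e+01] 3.627358384771605 0.09161560491075223
```

View pics/e.png

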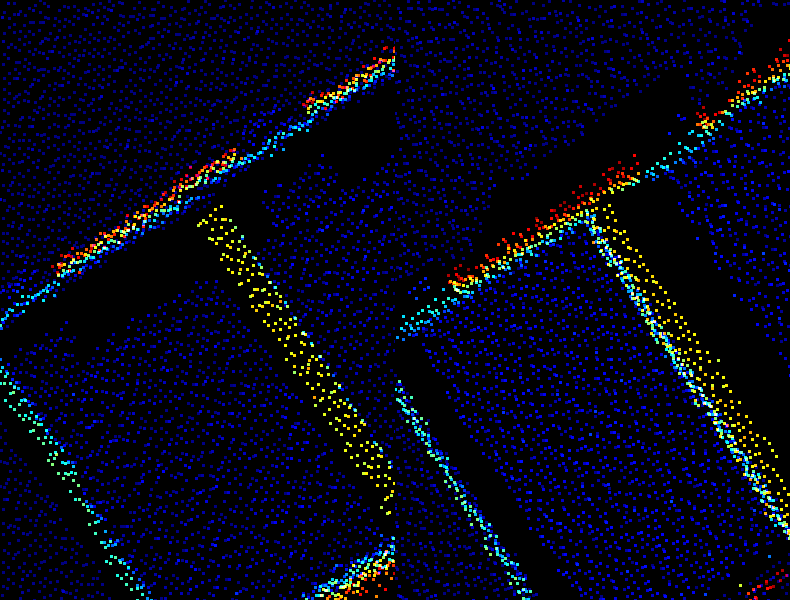

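```bash
python3 - <<'E'
from h import *
for n,b in [("scene",-1.6),("side",.7)]:
    d=np.load(f"pics/{n}0.npy");X=cloud(n,d);X[...,2]-=b
    print(n,'part',tote_fit(X,[445,-286],0.0))
    for y in (2.14,2.2): print(n,'empty',tote_fit(X,[498,350],y))
    P=X.reshape(-1,3);P=P[np.isfinite(P[:,0])]
    # lid: plane-consistent points
    m=(np.hypot(P[:,0]-590,P[:,1]+18)<170); Q=P[m]
    h=Q[:,2]-(52.118+1.6-0.0915*(Q[:,0]-615)+0.0175*(Q[:,1]+18))
    Q=Q[abs(h)<6]
    yaw=-0.18;ca,sa=np.cos(yaw),np.sin(yaw)
    L=np.c_[ca*(Q[:,0]-615)+sa*(Q[:,1]+18),-sa*(Q[:,0]-615)+ca*(Q[:,1]+18)]
    a=np.histogram(L[:,0],np.arange(-140,90,4));b_=np.histogram(L[L[:,0]>-60][:,1],np.arange(-90,90,4))
    print('x',dict(zip(a[1].astype(int).tolist(),a[0].tolist())));print('y',dict(zip(b_[1].astype(int).tolist(),b_[0].tolist())))
    B=L[L[:,0]<-112]; print('bar',np.median(B,0),np.percentile(B,[2,98],0))
E
```

```text
scene part (array([ 447.67680093, -285.93234853]), np.float64(0.015089907854335264), 1909, np.float64(2.0129298747338282))
scene empty (array([498.84409309, 347.790579  ]), np.float64(2.1402227905687523), 1737, np.float64(1.4090673514913306))
scene empty (array([498.8440943 , 347.79057896]), np.float64(2.140222774980754), 1737, np.float64(1.409067157162525))
x {-140: 0, -136: 0, -132: 2, -128: 34, -124: 50, -120: 34, -116: 10, -112: 8, -108: 12, -104: 12, -100: 12, -96: 10, -92: 8, -88: 9, -84: 14, -80: 15, -76: 53, -72: 57, -68: 62, -64: 64, -60: 55, -56: 65, -52: 58, -48: 61, -44: 62, -40: 60, -36: 56, -32: 58, -28: 65, -24: 56, -20: 60, -16: 64, -12: 58, -8: 63, -4: 59, 0: 56, 4: 67, 8: 57, 12: 60, 16: 63, 20: 60, 24: 68, 28: 58, 32: 61, 36: 55, 40: 62, 44: 60, 48: 55, 52: 62, 56: 60, 60: 70, 64: 31, 68: 12, 72: 0, 76: 0, 80: 0, 84: 0}
y {-90: 0, -86: 0, -82: 0, -78: 0, -74: 0, -70: 0, -66: 4, -62: 38, -58: 56, -54: 63, -50: 64, -46: 71, -42: 64, -38: 60, -34: 52, -30: 59, -26: 61, -22: 57, -18: 60, -14: 57, -10: 59, -6: 69, -2: 59, 2: 59, 6: 61, 10: 61, 14: 66, 18: 61, 22: 56, 26
[... 809 characters left out ...]
 46, -32: 46, -28: 44, -24: 40, -20: 43, -16: 48, -12: 40, -8: 45, -4: 40, 0: 40, 4: 43, 8: 41, 12: 43, 16: 41, 20: 39, 24: 43, 28: 37, 32: 45, 36: 40, 40: 34, 44: 43, 48: 46, 52: 47, 56: 35, 60: 31, 64: 12, 68: 3, 72: 0, 76: 0, 80: 0, 84: 0}
y {-90: 0, -86: 0, -82: 0, -78: 0, -74: 0, -70: 0, -66: 4, -62: 17, -58: 44, -54: 38, -50: 40, -46: 53, -42: 39, -38: 46, -34: 41, -30: 42, -26: 42, -22: 35, -18: 40, -14: 41, -10: 43, -6: 44, -2: 41, 2: 43, 6: 43, 10: 43, 14: 37, 18: 44, 22: 44, 26: 44, 30: 39, 34: 49, 38: 37, 42: 42, 46: 46, 50: 43, 54: 43, 58: 56, 62: 0, 66: 0, 70: 0, 74: 0, 78: 0, 82: 0}
bar [-125.149906      5.27137661] [[-129.75211598  -45.02681039]
 [-114.27319206   50.54507078]]
```

```bash
cat >> h.py <<'E'
from scipy.spatial.transform import Rotation as Ro
def Rt(yaw): return np.array([[np.cos(yaw),0,-np.sin(yaw)],[np.sin(yaw),0,np.cos(yaw)],[0,-1,0]])
def plan(legs,f,p=None,R=None,vmax=45,wmax=8):
    """legs: list of (pos,yaw,[vmax]) ; prints rows"""
    s=state(); p=s['eef_pos'] if p is None else np.array(p,float); R=s['tool_rot'] if R is None else R
    rows=[]
    for l in legs:
        tp=np.array(l[0],float);tR=Rt(l[1]);v=l[2] if len(l)>2 else vmax
        n=int(max(1,np.ceil(np.linalg.norm(tp-p)/v),np.ceil(np.degrees(Ro.from_matrix(R.T@tR).magnitude())/wmax)))
        for i in range(n):
            k=n-i
            t=R.T@((tp-p)/k)/1000; w=Ro.from_matrix(R.T@tR).as_rotvec(degrees=True)/k
            t=np.round(t,4);w=np.round(w,1)+0.
            p=p+R@t*1000;R=R@Ro.from_rotvec(w,degrees=True).as_matrix()
            rows.append([float(x) for x in t+0.]+[float(x) for x in w]+[f])
    for i in range(0,len(rows),5): print(rows[i:i+5])
    return p,R
def shot(n,name):
    s=state();p,d=snapshot(n);cv2.imwrite(f"pics/{name}.png",p);np.save(f"pics/{name}.npy",d)
    X=cloud(n,d,s);np.savez(f"pics/{name}_c.npz",X=X,pos=s['eef_pos'],R=s['tool_rot']);return p,X,s
E
python3 - <<'E'
from h import *
plan([([520,0,290],-0.18)],0.04)
E
```

```text
[[-0.0265, -0.0032, 0.0355, 0.0, -4.5, 0.0, 0.04], [-0.0236, -0.0032, 0.0374, 0.0, -4.5, 0.0, 0.04], [-0.0206, -0.0032, 0.0392, 0.0, -4.5, 0.0, 0.04], [-0.0175, -0.0032, 0.0407, 0.0, -4.5, 0.0, 0.04], [-0.0142, -0.0032, 0.0419, 0.0, -4.4, 0.0, 0.04]]
[[-0.011, -0.0032, 0.0429, 0.0, -4.5, 0.0, 0.04], [-0.0076, -0.0032, 0.0436, 0.0, -4.4, 0.0, 0.04], [-0.0042, -0.0032, 0.0441, 0.0, -4.5, 0.0, 0.04], [-0.0007, -0.0032, 0.0442, 0.0, -4.4, 0.0, 0.04], [0.0027, -0.0032, 0.0442, 0.0, -4.5, 0.0, 0.04]]
[[0.0061, -0.0032, 0.0438, 0.0, -4.4, 0.0, 0.04], [0.0095, -0.0032, 0.0432, 0.0, -4.5, 0.0, 0.04], [0.0129, -0.0032, 0.0424, 0.0, -4.4, 0.0, 0.04], [0.016, -0.0031, 0.0412, -0.1, -4.5, 0.0, 0.04]]
```

>>> drive_tool(
  moves=[
    [-0.0265,-0.0032,0.0355,0,-4.5,0,0.04],
    [-0.0236,-0.0032,0.0374,0,-4.5,0,0.04],
    [-0.0206,-0.0032,0.0392,0,-4.5,0,0.04],
    [-0.0175,-0.0032,0.0407,0,-4.5,0,0.04],
    [-0.0142,-0.0032,0.042,0,-4.5,0,0.04],
  ],
)

```text
clock: 0.65
eef_pos: [286.4, -320.8, 261.3]
tool_rot: [[0.641, 0.0, 0.767], [-0.767, 0.0, 0.641], [-0.0, -1.0, 0.0]]
force: [1.0, -1.1, -0.1]
grip_width: 0.467
```

>>> drive_tool(
  moves=[
    [-0.011,-0.0032,0.043,0,-4.5,0,0.04],
    [-0.0076,-0.0032,0.0436,0,-4.5,0,0.04],
    [-0.0042,-0.0032,0.044,0,-4.5,0,0.04],
    [-0.0007,-0.0032,0.0442,0,-4.5,0,0.04],
    [0.0027,-0.0032,0.0442,0,-4.5,0,0.04],
  ],
)

```text
clock: 1.15
eef_pos: [416.1, -141.2, 277.5]
tool_rot: [[0.886, 0.0, 0.463], [-0.463, -0.0, 0.886], [0.0, -1.0, -0.0]]
force: [1.1, -0.2, 0.2]
grip_width: 0.464
```

>>> drive_tool(
  moves=[
    [0.006,-0.0032,0.0438,0,-4.4,0,0.04],
    [0.0095,-0.0032,0.0432,0,-4.4,0,0.04],
    [0.013,-0.0032,0.0424,0,-4.4,0,0.04],
    [0.016,-0.003,0.0412,0,-4,0,0.04],
    [0,0,0,0,0,0,0.04],
  ],
)

```text
clock: 1.65
eef_pos: [521.1, 4.4, 289.6]
tool_rot: [[0.984, 0.001, 0.177], [-0.177, 0.001, 0.984], [0.001, -1.0, 0.001]]
force: [0.0, -1.1, -0.2]
grip_width: 0.466
```

```bash
python3 - <<'E'
from h import *
s=state();print(s['clock'],s['eef_pos'],s['tool_rot'].round(3).tolist(),s['q'].round(2),s['grip_width'])
p,X,s=shot('wrist','w1')
P=X.reshape(-1,3);print([np.median(P[(np.hypot(P[:,0]-a,P[:,1]-b)<20),2]) for a,b in [(480,-80),(430,30),(450,80)]])
im,hm=top([X],[p],430,720,-180,150,2.4)
g=cv2.applyColorMap(np.uint8(np.clip(hm*3,0,255)),cv2.COLORMAP_JET);g[hm<-90]=0
cv2.imwrite("pics/w1t.png",cv2.dilate(g,np.ones((2,2)))[:590])
E
```

```text
1.65 [521.06564146   4.4178436  289.64422089] [[0.984, 0.001, 0.177], [-0.177, 0.001, 0.984], [0.001, -1.0, 0.001]] [-0.13  0.26 -0.08  1.23  0.    1.62] 0.46625399956705776
[np.float64(0.7482535131623536), np.float64(0.650044811896862), np.float64(0.7503009703037264)]
```

View pics/w1.png

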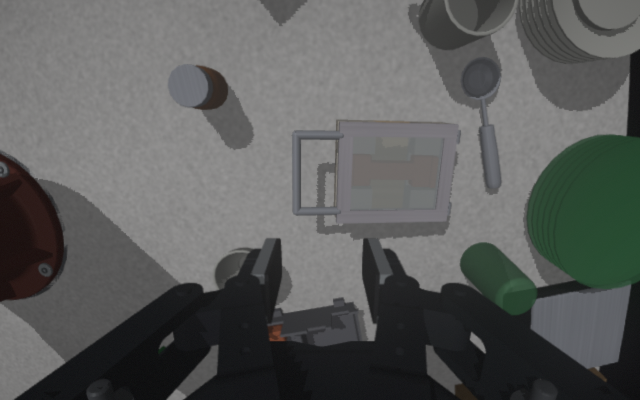

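View pics/w1t.png

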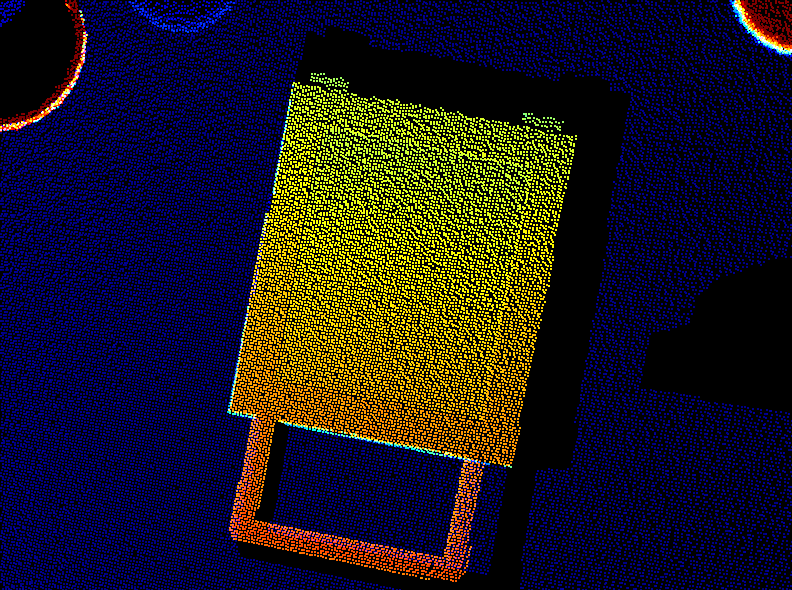

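```bash
python3 - <<'E'
from h import *
X=np.load('pics/w1_c.npz')['X'];P=X.reshape(-1,3);P=P[np.isfinite(P[:,0])];P[:,2]-=.7
m=(np.hypot(P[:,0]-608,P[:,1]+20)<55);Q=P[m];A=np.c_[Q[:,:2]-[608,-20],np.ones(len(Q))];a=np.linalg.lstsq(A,Q[:,2],rcond=None)[0];print('plane',a)
m=(np.hypot(P[:,0]-590,P[:,1]+18)<150);Q=P[m];h=Q[:,2]-(Q[:,:2]-[608,-20])@a[:2]-a[2];Q=Q[abs(h)<7]
def L(yaw):
    c,s=np.cos(yaw),np.sin(yaw);D=Q[:,:2]-[608,-20];return np.c_[c*D[:,0]+s*D[:,1],-s*D[:,0]+c*D[:,1]]
# bar edges
l=L(-.18);B=Q[(l[:,0]<-100)&(l[:,0]>-135)];l2=l[(l[:,0]<-100)&(l[:,0]>-135)]
print('barhist',np.histogram(l2[:,0],np.arange(-136,-98,2)))
b=(l2[:,0]<-107);r=cv2.minAreaRect(B[b][:,:2].astype(np.float32));print('bar',r)
mm=(l2[:,0]<-105)&(abs(l2[:,1])<38);c=B[mm];k=np.linalg.svd((c-c.mean(0))[:,:2],full_matrices=False)[2][0];print('bar mid',c.mean(0),'dir',k,'yaw',np.arctan2(k[1],k[0])%np.pi-np.pi/2,np.percentile(c[:,2],[50,90]))
pl=Q[(l[:,0]>-70)&(abs(l[:,1])<62)];r=cv2.minAreaRect(pl[:,:2].astype(np.float32));print('plate',r)
E
```

```text
plane [ -3.53662685   2.1346428  128.29124163]
barhist (array([0, 0, 0, 0, 0, 0, 0, 0, 0, 0, 0, 0, 0, 0, 0, 0, 0, 0]), array([-136, -134, -132, -130, -128, -126, -124, -122, -120, -118, -116,
       -114, -112, -110, -108, -106, -104, -102, -100]))
bar ((0.0, 0.0), (0.0, 0.0), 0.0)<stdin>:11: RuntimeWarning: Mean of empty slice.
  ret = um.true_divide(
Traceback (most recent call last):
IndexError: index 0 is out of bounds for axis 0 with size 0
```

Gripper points spoil the plane; mask by height.

```bash
python3 - <<'E'
from h import *
X=np.load('pics/w1_c.npz')['X'];P=X.reshape(-1,3);P=P[np.isfinite(P[:,0])];P[:,2]-=.7;P=P[(P[:,2]<90)&(P[:,2]>35)]
m=(np.hypot(P[:,0]-608,P[:,1]+20)<55);Q=P[m];A=np.c_[Q[:,:2]-[608,-20],np.ones(len(Q))];a=np.linalg.lstsq(A,Q[:,2],rcond=None)[0];print('plane',a,'yaw',np.arctan2(a[1],-a[0])*-1)
m=(np.hypot(P[:,0]-590,P[:,1]+18)<150);Q=P[m];h=Q[:,2]-(Q[:,:2]-[608,-20])@a[:2]-a[2];Q=Q[abs(h)<7]
def L(yaw):
    c,s=np.cos(yaw),np.sin(yaw);D=Q[:,:2]-[608,-20];return np.c_[c*D[:,0]+s*D[:,1],-s*D[:,0]+c*D[:,1]]
l=L(-.18)
print('xhist',dict(zip(range(-136,80,2),np.histogram(l[abs(l[:,1])<35][:,0],np.arange(-136,82,2))[0].tolist())))
k0=(l[:,0]<-100)&(l[:,0]>-135)&(abs(l[:,1])<36);c=Q[k0];k=np.linalg.svd((c-c.mean(0))[:,:2],full_matrices=False)[2][0];print('bar mid',c.mean(0),'yaw',np.arctan2(k[1],k[0])%np.pi-np.pi/2,np.percentile(c[:,2],[50,90]))
k1=(l[:,0]<-60)&(l[:,0]>-135); print('bar y ext',np.percentile(l[k1&(l[:,0]<-105)][:,1],[1,99]))
pl=Q[(l[:,0]>-68)&(l[:,0]<60)];r=cv2.minAreaRect(pl[:,:2].astype(np.float32));print('plate',r)
E
```

```text
plane [-9.28159097e-02  1.36408538e-02  5.34093834e+01] yaw -0.14592214465487738
xhist {-136: 0, -134: 0, -132: 0, -130: 0, -128: 0, -126: 52, -124: 94, -122: 106, -120: 107, -118: 109, -116: 62, -114: 0, -112: 0, -110: 0, -108: 0, -106: 0, -104: 0, -102: 0, -100: 0, -98: 0, -96: 0, -94: 0, -92: 0, -90: 0, -88: 0, -86: 0, -84: 0, -82: 0, -80: 0, -78: 0, -76: 0, -74: 46, -72: 102, -70: 103, -68: 107, -66: 90, -64: 104, -62: 106, -60: 100, -58: 95, -56: 97, -54: 92, -52: 99, -50: 97, -48: 99, -46: 97, -44: 93, -42: 101, -40: 101, -38: 91, -36: 98, -34: 97, -32: 93, -30: 99, -28: 96, -26: 96, -24: 94, -22: 97, -20: 96, -18: 97, -16: 90, -14: 100, -12: 91, -10: 93, -8: 96, -6: 94, -4: 90, -2: 97, 0: 88, 2: 89, 4: 97, 6: 97, 8: 87, 10: 94, 12: 92, 14: 86, 16: 94, 18: 88, 20: 98, 22: 83, 24: 90, 26: 93, 28: 94, 30: 91, 32: 83, 34: 96, 36: 77, 38: 96, 40: 89, 42: 87, 44: 98, 46: 86, 48: 85, 50: 114, 52: 94, 54: 90, 56: 87, 58: 92, 60: 87, 62: 91, 64: 86, 66: 74, 68: 6, 70: 0, 72: 0, 74: 0, 76: 0, 78: 0}
bar mid [490.27338839   2.26700316  66.34193247] yaw -0.1962617040317971 [66.6295479  68.02565854]
bar y ext [-45.35355811  53.65444369]
plate ((604.4156494140625, -17.370399475097656), (121.4661865234375, 127.99739837646484), 79.66944122314453)
```

```bash
python3 - <<'E'
from h import *
plan([([489.5,4.6,110],-0.18),([489.5,4.6,57.5],-.18,20)],0.04)
E
```

```text
[[-0.006, 0.0359, -0.0007, 0.0, 0.0, 0.0, 0.04], [-0.006, 0.0359, -0.0007, 0.0, 0.0, 0.0, 0.04], [-0.006, 0.0359, -0.0007, 0.0, 0.0, 0.0, 0.04], [-0.006, 0.0359, -0.0007, 0.0, 0.0, 0.0, 0.04], [-0.006, 0.0358, -0.0007, 0.0, 0.0, 0.0, 0.04]]
[[0.0, 0.0175, 0.0, 0.0, 0.0, 0.0, 0.04], [0.0, 0.0175, 0.0, 0.0, 0.0, 0.0, 0.04], [0.0001, 0.0175, 0.0, 0.0, 0.0, 0.0, 0.04]]
```

>>> drive_tool(
  moves=[
    [-0.006,0.036,-0.0007,0,0,0,0.04],
    [-0.006,0.036,-0.0007,0,0,0,0.04],
    [-0.006,0.036,-0.0007,0,0,0,0.04],
    [-0.006,0.036,-0.0007,0,0,0,0.04],
    [-0.006,0.036,-0.0007,0,0,0,0.04],
  ],
)

```text
clock: 2.2
eef_pos: [487.7, 1.7, 108.7]
tool_rot: [[0.983, -0.0, 0.185], [-0.185, -0.0, 0.983], [-0.0, -1.0, -0.0]]
force: [1.2, 1.0, -1.0]
grip_width: 0.468
```

>>> drive_tool(
  moves=[
    [0,0.0175,0,0,0,0,0.04],
    [0,0.0175,0,0,0,0,0.04],
    [0,0.0175,0,0,0,0,0.04],
    [0,0,0,0,0,0,0.04],
    [0,0,0,0,0,0,0.04],
  ],
)

```text
clock: 2.7
eef_pos: [488.3, 2.1, 57.7]
tool_rot: [[0.983, -0.001, 0.185], [-0.185, -0.0, 0.983], [-0.001, -1.0, -0.0]]
force: [0.8, -0.4, 0.1]
grip_width: 0.466
```

>>> drive_tool(
  moves=[
    [0,0,0,0,0,0,0],
    [0,0,0,0,0,0,0],
    [0,0,0,0,0,0,0],
    [0,0,0,0,0,0,0],
  ],
)

```text
clock: 3.1
eef_pos: [490.8, 2.2, 58.5]
tool_rot: [[0.983, 0.004, 0.184], [-0.184, -0.001, 0.983], [0.004, -1.0, -0.0]]
force: [4.9, -1.8, 0.2]
grip_width: 0.094
```

```bash
python3 - <<'E'
import numpy as np
f=np.linspace(.114,1.70,26);x=-188*np.cos(f);z=188*np.sin(f)
r=[[round(a/1000,4),round(-b/1000,4),0,0,0,0,0] for a,b in zip(np.diff(x),np.diff(z))]
for i in range(0,25,5):print(r[i:i+5])
E
```

```text
[[np.float64(0.0017), np.float64(-0.0118), 0, 0, 0, 0, 0], [np.float64(0.0025), np.float64(-0.0117), 0, 0, 0, 0, 0], [np.float64(0.0032), np.float64(-0.0115), 0, 0, 0, 0, 0], [np.float64(0.0039), np.float64(-0.0113), 0, 0, 0, 0, 0], [np.float64(0.0046), np.float64(-0.011), 0, 0, 0, 0, 0]]
[[np.float64(0.0053), np.float64(-0.0107), 0, 0, 0, 0, 0], [np.float64(0.006), np.float64(-0.0103), 0, 0, 0, 0, 0], [np.float64(0.0066), np.float64(-0.0099), 0, 0, 0, 0, 0], [np.float64(0.0072), np.float64(-0.0095), 0, 0, 0, 0, 0], [np.float64(0.0078), np.float64(-0.009), 0, 0, 0, 0, 0]]
[[np.float64(0.0084), np.float64(-0.0085), 0, 0, 0, 0, 0], [np.float64(0.0089), np.float64(-0.0079), 0, 0, 0, 0, 0], [np.float64(0.0094), np.float64(-0.0073), 0, 0, 0, 0, 0], [np.float64(0.0098), np.float64(-0.0067), 0, 0, 0, 0, 0], [np.float64(0.0102), np.float64(-0.0061), 0, 0, 0, 0, 0]]
[[np.float64(0.0106), np.float64(-0.0054), 0, 0, 0, 0, 0], [np.float64(0.0109), np.float64(-0.0048), 0, 0, 0, 0, 0], [np.float64(0.0112), np.float64(-0.0041), 0, 0, 0, 0, 0], [np.float64(0.0114), np.float64(-0.0033), 0, 0, 0, 0, 0], [np.float64(0.0116), np.float64(-0.0026), 0, 0, 0, 0, 0]]
[[np.float64(0.0118), np.float64(-0.0019), 0, 0, 0, 0, 0], [np.float64(0.0119), np.float64(-0.0011), 0, 0, 0, 0, 0], [np.float64(0.0119), np.float64(-0.0004), 0, 0, 0, 0, 0], [np.float64(0.0119), np.float64(0.0004), 0, 0, 0, 0, 0], [np.float64(0.0119), np.float64(0.0012), 0, 0, 0, 0, 0]]
```

>>> drive_tool(
  moves=[
    [0.0037,-0.0118,0,0,0,0,0],
    [0.0025,-0.0117,0,0,0,0,0],
    [0.0032,-0.0115,0,0,0,0,0],
    [0.0039,-0.0113,0,0,0,0,0],
    [0.0046,-0.011,0,0,0,0,0],
  ],
)

```text
clock: 3.6
eef_pos: [505.7, -0.7, 115.1]
tool_rot: [[0.983, -0.001, 0.184], [-0.184, -0.0, 0.983], [-0.001, -1.0, -0.001]]
force: [1.2, -1.6, -4.2]
grip_width: 0.094
```

>>> drive_tool(
  moves=[
    [0.0053,-0.0107,0,0,0,0,0],
    [0.006,-0.0103,0,0,0,0,0],
    [0.0066,-0.0099,0,0,0,0,0],
    [0.0072,-0.0095,0,0,0,0,0],
    [0.0078,-0.009,0,0,0,0,0],
  ],
)

```text
clock: 4.1
eef_pos: [535.9, -6.7, 163.9]
tool_rot: [[0.983, -0.006, 0.184], [-0.184, -0.0, 0.983], [-0.006, -1.0, -0.001]]
force: [-7.0, -1.5, -0.4]
grip_width: 0.09
```

>>> drive_tool(
  moves=[
    [0.0084,-0.0085,0,0,0,0,0],
    [0.0089,-0.0079,0,0,0,0,0],
    [0.0094,-0.0073,0,0,0,0,0],
    [0.0098,-0.0067,0,0,0,0,0],
    [0.0102,-0.0061,0,0,0,0,0],
  ],
)

```text
clock: 4.6
eef_pos: [580.4, -15.3, 202.2]
tool_rot: [[0.983, -0.007, 0.184], [-0.184, -0.001, 0.983], [-0.007, -1.0, -0.002]]
force: [-3.5, -3.8, 0.9]
grip_width: 0.093
```

>>> drive_tool(
  moves=[
    [0.0106,-0.0054,0,0,0,0,0],
    [0.0109,-0.0048,0,0,0,0,0],
    [0.0112,-0.0041,0,0,0,0,0],
    [0.0114,-0.0033,0,0,0,0,0],
    [0.0116,-0.0026,0,0,0,0,0],
  ],
)

```text
clock: 5.1
eef_pos: [638.8, -26.7, 223.1]
tool_rot: [[0.983, -0.0, 0.184], [-0.184, -0.003, 0.983], [0.0, -1.0, -0.003]]
force: [-6.9, -6.8, 14.9]
grip_width: 0.092
```

>>> drive_tool(
  moves=[
    [0.0118,-0.0019,0,0,0,0,0],
    [0.0119,-0.0011,0,0,0,0,0],
    [0.0119,-0.0004,0,0,0,0,0],
    [0.0119,0.0004,0,0,0,0,0],
    [0.0119,0.0012,0,0,0,0,0],
  ],
)

```text
clock: 5.6
eef_pos: [697.5, -38.3, 223.9]
tool_rot: [[0.983, -0.0, 0.185], [-0.185, -0.003, 0.983], [0.0, -1.0, -0.003]]
force: [-4.4, -8.3, 5.0]
grip_width: 0.088
```

```bash
python3 - <<'E'
from h import *
s=state();print(s['clock'],s['eef_pos'],s['force'],s['q'].round(2))
p,X,_=shot('scene','s1');cv2.imwrite('pics/s1c.png',cv2.resize(p[120:330,180:460],None,fx=2.8,fy=2.8))
E
```

```text
5.6 [697.54781327 -38.2940664  223.90773703] [-4.37175251 -8.27405234  4.95015797] [-0.16  0.65  0.36  1.29 -0.    1.6 ]
```

View pics/s1c.png

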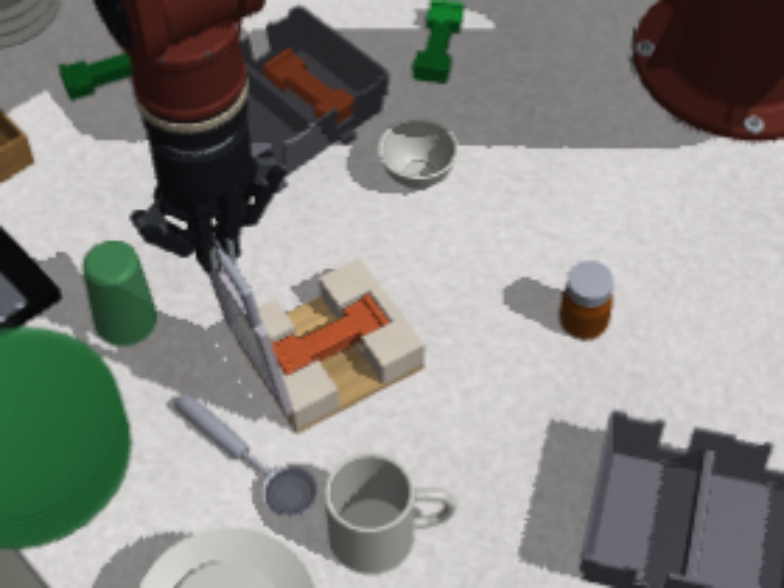

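>>> drive_tool(
  moves=[
    [0,0,0,0,0,0,0.04],
    [0,0,0,0,0,0,0.04],
    [0,0,0,0,0,0,0.04],
    [0,-0.02,0,0,0,0,0.04],
    [0,-0.03,0,0,0,0,0.04],
  ],
)

```text
clock: 6.15
eef_pos: [696.4, -35.7, 271.3]
tool_rot: [[0.983, -0.004, 0.183], [-0.183, 0.001, 0.983], [-0.004, -1.0, 0.0]]
force: [0.7, 0.0, 0.1]
grip_width: 0.469
```

```bash
python3 - <<'E'
from h import *
p,R=plan([([690,-35,320],-0.18),([600,-17,290],1.39)],0.06)
E
```

```text
[[-0.0033, -0.0243, -0.0002, 0.0, -0.1, -0.1, 0.06], [-0.0033, -0.0243, -0.0003, 0.0, -0.1, -0.1, 0.06], [-0.0076, 0.0025, 0.0001, 0.0, -7.5, 0.0, 0.06], [-0.0076, 0.0025, 0.0011, 0.0, -7.5, 0.0, 0.06], [-0.0073, 0.0025, 0.0021, 0.0, -7.5, 0.0, 0.06]]
[[-0.007, 0.0025, 0.0031, 0.0, -7.5, 0.0, 0.06], [-0.0066, 0.0025, 0.0039, 0.0, -7.5, 0.0, 0.06], [-0.006, 0.0025, 0.0048, 0.0, -7.5, 0.0, 0.06], [-0.0053, 0.0025, 0.0055, 0.0, -7.5, 0.0, 0.06], [-0.0045, 0.0025, 0.0061, 0.0, -7.5, 0.0, 0.06]]
[[-0.0037, 0.0025, 0.0067, 0.0, -7.5, 0.0, 0.06], [-0.0028, 0.0025, 0.0071, 0.0, -7.5, 0.0, 0.06], [-0.0019, 0.0025, 0.0074, 0.0, -7.5, 0.0, 0.06], [-0.0008, 0.0025, 0.0077, 0.0, -7.5, 0.0, 0.06]]
```

>>> drive_tool(
  moves=[
    [-0.0033,-0.0243,0,0,0,0,0.06],
    [-0.0033,-0.0243,0,0,0,0,0.06],
    [-0.0076,0.0025,0,0,-7.5,0,0.06],
    [-0.0076,0.0025,0.001,0,-7.5,0,0.06],
    [-0.0073,0.0025,0.002,0,-7.5,0,0.06],
  ],
)

```text
clock: 6.65
eef_pos: [668.3, -30.4, 313.7]
tool_rot: [[0.977, -0.0, -0.212], [0.212, 0.0, 0.977], [-0.0, -1.0, 0.0]]
force: [-0.1, 0.3, 0.1]
grip_width: 0.7
```

>>> drive_tool(
  moves=[
    [-0.007,0.0025,0.003,0,-7.5,0,0.06],
    [-0.0066,0.0025,0.004,0,-7.5,0,0.06],
    [-0.006,0.0025,0.005,0,-7.5,0,0.06],
    [-0.0053,0.0025,0.0055,0,-7.5,0,0.06],
    [-0.0045,0.0025,0.006,0,-7.5,0,0.06],
  ],
)

```text
clock: 7.15
eef_pos: [630.6, -22.6, 301.1]
tool_rot: [[0.646, -0.0, -0.763], [0.763, 0.0, 0.646], [-0.0, -1.0, 0.0]]
force: [0.4, -0.0, -0.6]
grip_width: 0.704
```

>>> drive_tool(
  moves=[
    [-0.0037,0.0025,0.0067,0,-7.5,0,0.06],
    [-0.0028,0.0025,0.007,0,-7.5,0,0.06],
    [-0.0019,0.0025,0.0074,0,-7.5,0,0.06],
    [-0.0008,0.0025,0.0077,0,-7.5,0,0.06],
    [0,0,0,0,0,0,0.06],
  ],
)

```text
clock: 7.65
eef_pos: [600.3, -16.4, 291.2]
tool_rot: [[0.181, -0.001, -0.984], [0.984, 0.0, 0.181], [0.0, -1.0, 0.001]]
force: [0.5, -0.3, 0.2]
grip_width: 0.703
```

```bash
python3 - <<'E'
from h import *
s=state();print(s['eef_pos'],np.arctan2(*s['tool_rot'][1::-1,0]),s['q'].round(2))
p,X,s=shot('wrist','w2')
hsv=cv2.cvtColor(p,cv2.COLOR_BGR2HSV)
m=((hsv[...,0]<12)|(hsv[...,0]>172))&(hsv[...,1]>140)&(hsv[...,2]>60)&(np.hypot(X[...,0]-606,X[...,1]+18)<75)&(X[...,2]>20)&(X[...,2]<60)
Q=X[m];print(len(Q),cv2.minAreaRect(Q[:,:2].astype(np.float32)),np.percentile(Q[:,2],[5,50,95]))
k=np.linalg.svd((Q-Q.mean(0))[:,:2],full_matrices=False)[2][0];print(np.arctan(k[1]/k[0]),Q.mean(0))
o=p.copy();o[m]=[255,0,0];cv2.imwrite('pics/w2m.png',np.vstack([p[:300],o[:300]]))
E
```

```text
[600.31495498 -16.35559721 291.22482424] 1.388894158313249 [-0.15  0.42  0.16  1.31  0.    0.03]Traceback (most recent call last):
  File "<stdin>", line 6, in <module>
    return _quantile_unchecked(
        a, q, axis, out, overwrite_input, method, keepdims, weights)
    return _ureduce(a,
                    func=_quantile_ureduce_func,
    ...<5 lines>...
                    overwrite_input=overwrite_input,
                    method=method)
    r = func(a, **kwargs)
    result = _quantile(arr,
                       quantiles=q,
    ...<2 lines>...
                       out=out,
                       weights=wgt)
    slices_having_nans = np.isnan(arr[-1, ...])
                                  ~~~^^^^^^^^^
IndexError: index -1 is out of bounds for axis 0 with size 0
```

View pics/w2.png

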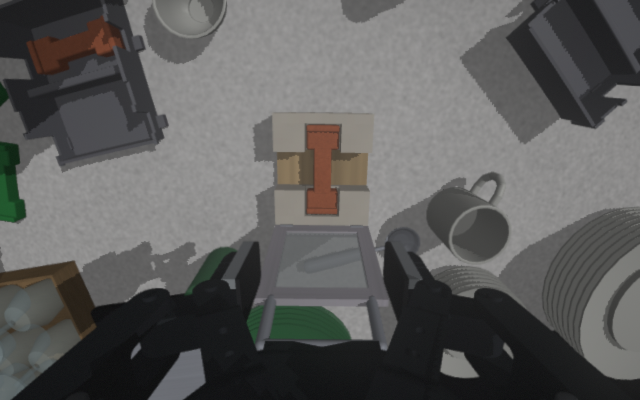

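```bash
python3 - <<'E'
from h import *
p=cv2.imread('pics/w2.png');X=np.load('pics/w2_c.npz')['X']
print(p[170,323],X[170,323],X[130,323],X[205,323])
b=p.astype(int);m=(b[...,2]-b[...,0]>50)&(b[...,2]-b[...,1]>40);m[:110]=0;m[225:]=0;m[:,:290]=0;m[:,360:]=0
Q=X[m];print(len(Q),cv2.minAreaRect(Q[:,:2].astype(np.float32)),np.percentile(Q[:,2],[5,50,95]))
k=np.linalg.svd((Q-Q.mean(0))[:,:2],full_matrices=False)[2][0];print(np.arctan(k[1]/k[0]),np.median(Q,0))
T=Q[Q[:,2]>np.median(Q[:,2])-4];print(cv2.minAreaRect(T[:,:2].astype(np.float32)))
P=X.reshape(-1,3)
print([np.median(P[(np.hypot(P[:,0]-a,P[:,1]-b)<15),2]) for a,b in [(480,-80),(450,30),(530,80)]])
# mould top
Bm=X[110:230,265:380].reshape(-1,3);Bm=Bm[(Bm[:,2]>30)&(Bm[:,2]<46)];print(cv2.minAreaRect(Bm[:,:2].astype(np.float32)))
# lid
L=X[225:300,270:385].reshape(-1,3);L=L[(L[:,2]>60)&(L[:,2]<240)];A=np.c_[L[:,1:]-[-20,130],np.ones(len(L))];r=least_squares(lambda a:A@a-L[:,0],[0,0,680],loss='soft_l1');print('lid',r.x)
E
```

```text
[ 58  76 124] [604.78931549 -15.97886836  35.46653057] [556.21638818  -7.16305614  40.59113199] [649.76774222 -24.16023217  35.38905544]
1883 ((604.5753784179688, -17.353757858276367), (34.64775848388672, 109.37326049804688), 77.77197265625) [nan nan nan]Traceback (most recent call last):
  File "<stdin>", line 6, in <module>
    u, s, vh = gufunc(a, signature=signature)
               ~~~~~~^^^^^^^^^^^^^^^^^^^^^^^^
    raise LinAlgError("SVD did not converge")
numpy.linalg.LinAlgError: SVD did not converge
```

```bash
python3 - <<'E'
from h import *
p=cv2.imread('pics/w2.png');X=np.load('pics/w2_c.npz')['X']
b=p.astype(int);m=(b[...,2]-b[...,0]>40)&(b[...,2]-b[...,1]>30);m[:110]=0;m[225:]=0;m[:,:290]=0;m[:,360:]=0
m&=np.isfinite(X[...,0])
Q=X[m];print(len(Q),cv2.minAreaRect(Q[:,:2].astype(np.float32)),np.percentile(Q[:,2],[5,50,95]))
k=np.linalg.svd((Q-Q.mean(0))[:,:2],full_matrices=False)[2][0];print(np.arctan(k[1]/k[0]),np.median(Q,0))
P=X.reshape(-1,3)
print([np.nanmedian(P[(np.hypot(P[:,0]-a,P[:,1]-b)<15),2]) for a,b in [(480,-80),(450,30),(530,80)]])
Bm=X[110:230,265:380].reshape(-1,3);Bm=Bm[(Bm[:,2]>34)&(Bm[:,2]<46)];print('mould',cv2.minAreaRect(Bm[:,:2].astype(np.float32)))
L=X[225:300,270:385].reshape(-1,3);L=L[(L[:,2]>60)&(L[:,2]<240)];A=np.c_[L[:,1:]-[-20,130],np.ones(len(L))];r=least_squares(lambda a:A@a-L[:,0],[0,0,680],loss='soft_l1');print('lid',r.x)
for z in (1,):
  # tote part fit from wrist
  print('part',tote_fit(X-[0,0,.7],[445,-286],0.016)); print('empty',tote_fit(X-[0,0,.7],[496,348],2.145))
E
```

```text
2104 ((604.700439453125, -17.35988998413086), (37.405494689941406, 110.9766616821289), 79.01505279541016) [34.27081171 35.77049663 39.91418835]
-0.19302747824273847 [602.61793031 -17.13073569  35.77049663]
[np.float64(0.6134968197446256), np.float64(0.7676793301411635), np.float64(0.7252409978028709)]
mould ((605.6513061523438, -17.651809692382812), (120.58496856689453, 141.6473846435547), 78.88126373291016)
lid [1.90913473e-01 9.89109395e-02 6.87786952e+02]
part (array([ 444.74526342, -284.99235343]), np.float64(0.015860186504474075), 11689, np.float64(1.2195812041970413))
empty (array([493.68467637, 345.05334916]), np.float64(2.1409273989774475), 6352, np.float64(1.1839599704462884))
```

```bash
python3 - <<'E'
from h import *
plan([([605,-17.4,100],1.38),([605,-17.4,26],1.38,16)],0.06)
E
```

```text
[[0.0, 0.0383, -0.0008, 0.0, 0.0, 0.0, 0.06], [0.0, 0.0383, -0.0008, 0.0, 0.1, 0.0, 0.06], [0.0, 0.0383, -0.0009, 0.0, 0.0, 0.0, 0.06], [0.0, 0.0382, -0.0008, 0.0, 0.1, 0.0, 0.06], [-0.0001, 0.0383, -0.0009, 0.0, 0.0, 0.0, 0.06]]
[[0.0, 0.0148, 0.0, 0.0, 0.0, 0.0, 0.06], [0.0, 0.0148, 0.0, 0.0, 0.0, 0.0, 0.06], [0.0, 0.0148, 0.0, 0.0, 0.0, 0.0, 0.06], [0.0, 0.0148, 0.0, 0.0, 0.0, 0.0, 0.06], [0.0, 0.0148, 0.0, 0.0, 0.0, 0.0, 0.06]]
```

>>> drive_tool(
  moves=[
    [0,0.0383,-0.0008,0,0.1,0,0.06],
    [0,0.0383,-0.0008,0,0.1,0,0.06],
    [0,0.0383,-0.0008,0,0.1,0,0.06],
    [0,0.0383,-0.0008,0,0.1,0,0.06],
    [0,0.0383,-0.001,0,0.1,0,0.06],
  ],
)

```text
clock: 8.2
eef_pos: [605.9, -17.7, 98.5]
tool_rot: [[0.196, 0.001, -0.981], [0.981, 0.0, 0.196], [0.0, -1.0, -0.001]]
force: [0.4, -0.1, -0.1]
grip_width: 0.702
```

>>> drive_tool(
  moves=[
    [0,0.0148,0,0,0,0,0.06],
    [0,0.0148,0,0,0,0,0.06],
    [0,0.0148,0,0,0,0,0.06],
    [0,0.0148,0,0,0,0,0.06],
    [0,0,0,0,0,0,0.06],
  ],
)

```text
clock: 8.7
eef_pos: [604.5, -17.5, 38.7]
tool_rot: [[0.195, -0.003, -0.981], [0.981, 0.001, 0.195], [-0.0, -1.0, 0.003]]
force: [-0.2, 0.1, -1.2]
grip_width: 0.7
```

```bash
python3 - <<'E'
from h import *
s=state();print(s['eef_pos'],np.arctan2(*s['tool_rot'][1::-1,0]),s['force'])
p,X,s=shot('wrist','w3')
E
```

```text
[604.52482527 -17.49073672  38.68195402] 1.3742596229157373 [-0.17106888  0.08901707 -1.23747283]
```

View pics/w3.png

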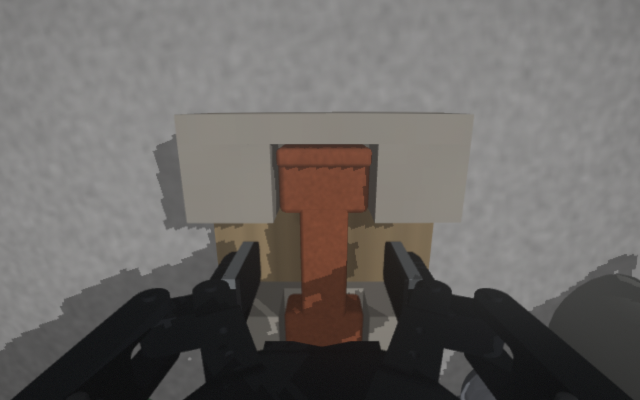

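>>> drive_tool(
  moves=[
    [0,0.0065,0,0,0,0,0.06],
    [0,0.006,0,0,0,0,0.06],
    [0,0,0,0,0,0,0.06],
  ],
)

```text
clock: 9.05
eef_pos: [605.3, -17.7, 27.6]
tool_rot: [[0.192, -0.001, -0.981], [0.981, 0.0, 0.192], [-0.0, -1.0, 0.001]]
force: [0.6, -0.2, -0.1]
grip_width: 0.698
```

>>> drive_tool(
  moves=[
    [0,0,0,0,0,0,0],
    [0,0,0,0,0,0,0],
    [0,0,0,0,0,0,0],
    [0,0,0,0,0,0,0],
    [0,0,0,0,0,0,0],
  ],
)

```text
clock: 9.55
eef_pos: [605.9, -17.7, 28.6]
tool_rot: [[0.192, 0.001, -0.981], [0.981, -0.0, 0.192], [0.0, -1.0, -0.001]]
force: [-0.8, -0.5, 6.1]
grip_width: 0.245
```

>>> drive_tool(
  moves=[
    [0,-0.006,0,0,0,0,0],
    [0,-0.012,0,0,0,0,0],
    [0,-0.02,0,0,0,0,0],
    [0,-0.03,0,0,0,0,0],
    [0,-0.03,0,0,0,0,0],
  ],
)

```text
clock: 10.05
eef_pos: [605.2, -17.7, 127.5]
tool_rot: [[0.192, -0.001, -0.981], [0.981, 0.0, 0.192], [-0.0, -1.0, 0.001]]
force: [0.5, -0.5, -1.5]
grip_width: 0.24
```

```bash
python3 - <<'E'
from h import *
plan([([600,-30,160],1.378),([488.5,-284.3,140],0.016)],0.0)
E
```

```text
[[-0.0131, -0.0325, 0.0027, 0.0, 0.0, 0.0, 0.0], [-0.0271, 0.002, 0.0061, 0.0, 7.8, 0.0, 0.0], [-0.0277, 0.002, 0.0023, 0.0, 7.8, 0.0, 0.0], [-0.0277, 0.002, -0.0014, 0.0, 7.8, 0.0, 0.0], [-0.0273, 0.002, -0.0052, 0.0, 7.8, 0.0, 0.0]]
[[-0.0263, 0.002, -0.0089, 0.0, 7.8, 0.0, 0.0], [-0.0249, 0.002, -0.0123, 0.0, 7.8, 0.0, 0.0], [-0.023, 0.002, -0.0156, 0.0, 7.8, 0.0, 0.0], [-0.0206, 0.002, -0.0186, 0.0, 7.8, 0.0, 0.0], [-0.0179, 0.002, -0.0212, 0.0, 7.8, 0.0, 0.0]]
[[-0.0149, 0.002, -0.0234, 0.0, 7.8, 0.0, 0.0]]
```

>>> drive_tool(
  moves=[
    [-0.0131,-0.0325,0.0027,0,0,0,0],
    [-0.0271,0.002,0.006,0,7.8,0,0],
    [-0.0277,0.002,0.0023,0,7.8,0,0],
    [-0.0277,0.002,-0.0014,0,7.8,0,0],
    [-0.0273,0.002,-0.0052,0,7.8,0,0],
  ],
)

```text
clock: 10.55
eef_pos: [555.3, -132.7, 151.3]
tool_rot: [[0.677, 0.001, -0.736], [0.736, -0.0, 0.677], [0.0, -1.0, -0.001]]
force: [0.2, -0.6, -1.5]
grip_width: 0.24
```

>>> drive_tool(
  moves=[
    [-0.0263,0.002,-0.009,0,7.8,0,0],
    [-0.025,0.002,-0.0123,0,7.8,0,0],
    [-0.023,0.002,-0.0156,0,7.8,0,0],
    [-0.0206,0.002,-0.0186,0,7.8,0,0],
    [-0.018,0.002,-0.0212,0,7.8,0,0],
  ],
)

```text
clock: 11.05
eef_pos: [499.5, -260.1, 141.3]
tool_rot: [[0.989, 0.0, -0.146], [0.146, -0.0, 0.989], [0.0, -1.0, -0.0]]
force: [0.5, 0.2, -1.3]
grip_width: 0.242
```

>>> drive_tool(
  moves=[
    [-0.015,0.002,-0.0234,0,7.8,0,0],
    [0,0,0,0,0,0,0],
    [0,0,0,0,0,0,0],
  ],
)

```text
clock: 11.35
eef_pos: [488.5, -284.8, 139.0]
tool_rot: [[1.0, 0.0, -0.016], [0.016, 0.0, 1.0], [0.0, -1.0, 0.0]]
force: [0.7, -0.2, -1.2]
grip_width: 0.242
```

```bash
python3 - <<'E'
from h import *
s=state();print(s['eef_pos'],np.arctan2(*s['tool_rot'][1::-1,0]),s['force'],s['grip_width'])
p,X,s=shot('wrist','w4')
P=X.reshape(-1,3)
print([np.nanmedian(P[(np.hypot(P[:,0]-a,P[:,1]-b)<15),2]) for a,b in [(600,-280),(560,-200),(400,-180)]])
print('part',tote_fit(X-[0,0,.7],[445,-286],0.016))
b=p.astype(int);m=(b[...,2]-b[...,0]>40)&(b[...,2]-b[...,1]>30)&np.isfinite(X[...,0])&(X[...,2]>90)&(np.hypot(X[...,0]-488,X[...,1]+284)<80)
Q=X[m];print(len(Q),np.median(Q,0),np.percentile(Q[:,2],[2,98]),cv2.minAreaRect(Q[:,:2].astype(np.float32)))
E
```

```text
[ 488.53899806 -284.80178904  139.02469108] 0.01649271783381774 [ 0.65829899 -0.22360502 -1.18322142] 0.24160139471907882
[np.float64(0.5836352586587452), np.float64(0.5768041949645095), np.float64(0.6632786825406072)]
part (array([ 444.57536777, -286.76648096]), np.float64(0.007683670348182726), 22822, np.float64(1.9981625537307792))
13536 [ 487.52403802 -256.53740686  146.16985875] [141.97849994 150.58727893] ((487.5676574707031, -276.711669921875), (39.6562614440918, 94.47267150878906), 1.1209677457809448)
```

View pics/w4.png

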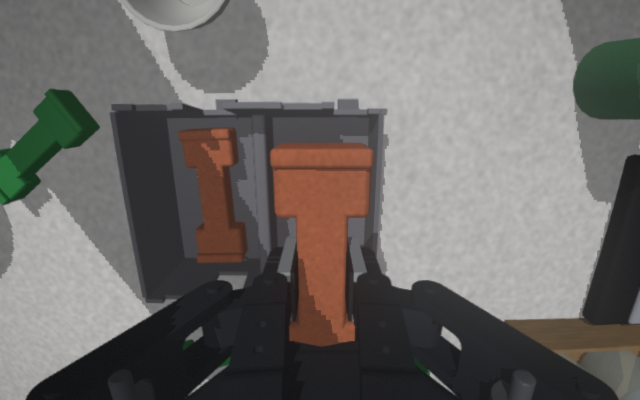

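```bash
python3 - <<'E'
from h import *
X=np.load('pics/w4_c.npz')['X'];P=X.reshape(-1,3);P=P[np.isfinite(P[:,0])]-[0,0,.6];P=P[(P[:,2]<64)]
def R(c,yaw):return inrect(P,np.array(c),yaw,1,1)[0]
l=R([444.6,-286],.014);z=P[:,2]
h=lambda v,a,b,s:dict(zip(np.arange(a,b,s).tolist(),np.histogram(v,np.arange(a,b+s,s))[0].tolist()))
print('rim -x end',h(l[(z>55)&(abs(l[:,1])<60)][:,0],-104,-80,2))
print('rib',h(l[(z>37)&(z<44)&(abs(l[:,1]-30)<30)][:,0],-14,14,1))
print('low end',h(l[(z>25)&(z<33)&(l[:,1]>0)&(l[:,1]<60)][:,0],76,100,1))
print('+y rim',h(l[(z>55)&(abs(l[:,0])<60)][:,1],60,86,1))
print('-y rim',h(l[(z>55)&(abs(l[:,0])<90)][:,1],-90,-60,2))
print('floor',np.median(z[(abs(l[:,0]-44)<30)&(l[:,1]>20)&(l[:,1]<60)&(z<20)]))
E
```

```text
rim -x end {-104: 0, -102: 0, -100: 0, -98: 179, -96: 393, -94: 963, -92: 86, -90: 0, -88: 0, -86: 0, -84: 0, -82: 0}
rib {-14: 0, -13: 0, -12: 0, -11: 0, -10: 0, -9: 0, -8: 16, -7: 83, -6: 104, -5: 112, -4: 114, -3: 111, -2: 101, -1: 116, 0: 106, 1: 120, 2: 145, 3: 4, 4: 0, 5: 0, 6: 0, 7: 0, 8: 0, 9: 0, 10: 0, 11: 0, 12: 0, 13: 0}
low end {76: 0, 77: 0, 78: 0, 79: 0, 80: 0, 81: 0, 82: 0, 83: 2, 84: 162, 85: 109, 86: 88, 87: 102, 88: 91, 89: 5, 90: 0, 91: 0, 92: 0, 93: 0, 94: 0, 95: 0, 96: 0, 97: 0, 98: 0, 99: 0}
+y rim {60: 0, 61: 0, 62: 0, 63: 0, 64: 0, 65: 0, 66: 0, 67: 0, 68: 0, 69: 60, 70: 216, 71: 200, 72: 129, 73: 182, 74: 12, 75: 0, 76: 0, 77: 0, 78: 0, 79: 0, 80: 0, 81: 0, 82: 0, 83: 0, 84: 0, 85: 0}
-y rim {-90: 0, -88: 0, -86: 0, -84: 0, -82: 0, -80: 0, -78: 1, -76: 29, -74: 60, -72: 59, -70: 0, -68: 0, -66: 0, -64: 0, -62: 0}
floor 4.026057338841349
```

>>> drive_tool(
  moves=[
    [0,0.03,-0.001,0,0,0,0],
    [0,0.03,0,0,0,0,0],
    [0,0.025,0,0,0,0,0],
    [0,0.015,0,0,0,0,0],
    [0,0.009,0,0,0,0,0],
  ],
)

```text
clock: 11.9
eef_pos: [488.7, -284.0, 28.4]
tool_rot: [[1.0, -0.001, -0.019], [0.019, 0.001, 1.0], [-0.001, -1.0, 0.001]]
force: [0.4, 0.5, -0.8]
grip_width: 0.241
```

>>> drive_tool(
  moves=[
    [0,0.004,0,0,0,0,0],
    [0,0.003,0,0,0,0,0],
    [0,0.002,0,0,0,0,0],
    [0,0,0,0,0,0,0],
  ],
)

```text
clock: 12.3
eef_pos: [489.0, -285.6, 20.9]
tool_rot: [[1.0, 0.001, -0.017], [0.017, -0.0, 1.0], [0.001, -1.0, -0.0]]
force: [-0.3, 0.3, -1.4]
grip_width: 0.247
```

>>> drive_tool(
  moves=[
    [0,0.0015,0,0,0,0,0],
    [0,0.001,0,0,0,0,0],
    [0,0,0,0,0,0,0],
  ],
)

```text
clock: 12.6
eef_pos: [489.0, -285.7, 18.3]
tool_rot: [[1.0, 0.0, -0.016], [0.016, -0.0, 1.0], [0.0, -1.0, -0.0]]
force: [-0.2, 0.4, 1.8]
grip_width: 0.245
```

>>> drive_tool(
  moves=[
    [0,0.0005,0,0,0,0,0],
    [0,0,0,0,0,0,0.026],
    [0,0,0,0,0,0,0.03],
    [0,0,0,0,0,0,0.036],
    [0,0,0,0,0,0,0.036],
  ],
)

```text
clock: 13.1
eef_pos: [488.7, -285.5, 17.4]
tool_rot: [[1.0, -0.0, -0.016], [0.016, 0.0, 1.0], [-0.0, -1.0, 0.0]]
force: [0.1, 0.6, 0.4]
grip_width: 0.419
```

>>> drive_tool(
  moves=[
    [0,-0.005,0,0,0,0,0.036],
    [0,-0.015,0,0,0,0,0.036],
    [0,-0.03,0,0,0,0,0.036],
    [0,-0.04,0,0,0,0,0.036],
    [0,-0.045,0,0,0,0,0.036],
  ],
)

```text
clock: 13.6
eef_pos: [488.1, -285.0, 153.5]
tool_rot: [[1.0, -0.001, -0.016], [0.016, 0.001, 1.0], [-0.001, -1.0, 0.001]]
force: [1.1, -1.1, 0.9]
grip_width: 0.422
```

>>> drive_tool(
  moves=[
    [0,-0.045,0,0,0,0,0.04],
    [0,-0.045,0,0,0,0,0.04],
    [0,-0.045,0,0,0,0,0.04],
    [0,0,0,0,0,0,0.04],
    [0,0,0,0,0,0,0.04],
  ],
)

```text
clock: 14.1
eef_pos: [489.2, -285.8, 288.8]
tool_rot: [[1.0, 0.002, -0.016], [0.016, -0.002, 1.0], [0.002, -1.0, -0.002]]
force: [-0.4, 0.1, -1.0]
grip_width: 0.466
```

```bash
python3 - <<'E'
from h import *
s=state();print(s['clock'],s['eef_pos'],np.arctan2(*s['tool_rot'][1::-1,0]),s['force'],s['grip_width'])
p,X,s=shot('wrist','w5')
P=X.reshape(-1,3);P=P[np.isfinite(P[:,0])]
print([np.nanmedian(P[(np.hypot(P[:,0]-a,P[:,1]-b)<15),2]) for a,b in [(600,-280),(560,-200),(400,-180)]])
print('part',tote_fit(X-[0,0,.6],[444,-287],0.016))
P=P-[0,0,.6];P=P[(P[:,2]<64)]
def R(c,yaw):return inrect(P,np.array(c),yaw,1,1)[0]
l=R([443,-287],.015);z=P[:,2]
h=lambda v,a,b,s:dict(zip(np.arange(a,b,s).tolist(),np.histogram(v,np.arange(a,b+s,s))[0].tolist()))
print('rim -x end',h(l[(z>55)&(abs(l[:,1])<60)][:,0],-104,-80,2))
print('rib',h(l[(z>37)&(z<44)&(abs(l[:,1]-30)<30)][:,0],-14,14,1))
print('low end',h(l[(z>25)&(z<33)&(l[:,1]>0)&(l[:,1]<60)][:,0],76,100,1))
print('+y rim',h(l[(z>55)&(abs(l[:,0])<60)][:,1],60,86,1))
print('-y rim',h(l[(z>55)&(abs(l[:,0])<90)][:,1],-90,-60,2))
E
```

```text
14.1 [ 489.16006477 -285.80728187  288.8221031 ] 0.016366266847440306 [-0.38083148  0.13423731 -0.95682353] 0.4662813345979005
[np.float64(0.4134756883265709), np.float64(0.6624917875323888), np.float64(0.6644834048974815)]
part (array([ 444.27481756, -285.6527589 ]), np.float64(0.017571876171439356), 11868, np.float64(3.078344551297202))
rim -x end {-104: 0, -102: 0, -100: 0, -98: 2, -96: 135, -94: 167, -92: 254, -90: 2, -88: 0, -86: 0, -84: 0, -82: 0}
rib {-14: 0, -13: 0, -12: 0, -11: 0, -10: 0, -9: 0, -8: 0, -7: 0, -6: 27, -5: 44, -4: 38, -3: 42, -2: 43, -1: 41, 0: 41, 1: 46, 2: 47, 3: 46, 4: 18, 5: 0, 6: 0, 7: 0, 8: 0, 9: 0, 10: 0, 11: 0, 12: 0, 13: 0}
low end {76: 0, 77: 0, 78: 0, 79: 0, 80: 0, 81: 0, 82: 0, 83: 0, 84: 0, 85: 16, 86: 55, 87: 39, 88: 42, 89: 43, 90: 10, 91: 0, 92: 0, 93: 0, 94: 0, 95: 0, 96: 0, 97: 0, 98: 0, 99: 0}
+y rim {60: 0, 61: 0, 62: 0, 63: 0, 64: 0, 65: 0, 66: 0, 67: 0, 68: 0, 69: 0, 70: 15, 71: 61, 72: 60, 73: 60, 74: 57, 75: 23, 76: 0, 77: 0, 78: 0, 79: 0, 80: 0, 81: 0, 82: 0, 83: 0, 84: 0, 85: 0}
-y rim {-90: 0, -88: 0, -86: 0, -84: 0, -82: 0, -80: 0, -78: 0, -76: 24, -74: 115, -72: 188, -70: 7, -68: 0, -66: 0, -64: 0, -62: 0}
```

View pics/w5.png

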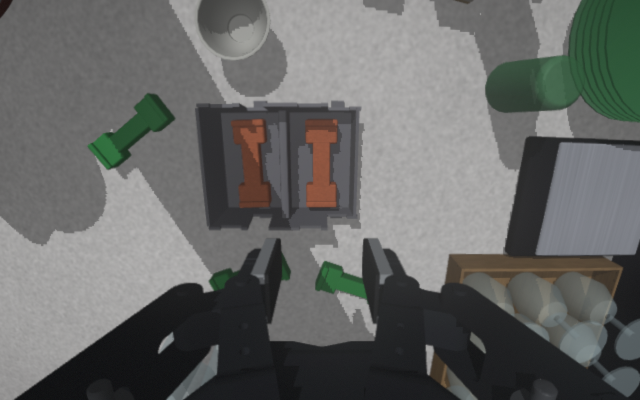

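```bash
python3 - <<'E'
from h import *
plan([([495,347,290],2.145)],0.04)
E
```

```text
[[0.001, -0.0002, 0.0395, 0.0, -7.6, 0.0, 0.04], [0.0063, -0.0002, 0.039, 0.0, -7.6, 0.0, 0.04], [0.0114, -0.0002, 0.0379, 0.0, -7.6, 0.0, 0.04], [0.0163, -0.0002, 0.036, 0.0, -7.6, 0.0, 0.04], [0.0209, -0.0001, 0.0336, 0.0, -7.6, 0.0, 0.04]]
[[0.0251, -0.0002, 0.0305, 0.0, -7.6, 0.0, 0.04], [0.029, -0.0001, 0.0269, 0.0, -7.6, 0.0, 0.04], [0.0323, -0.0002, 0.0228, 0.0, -7.6, 0.0, 0.04], [0.035, -0.0001, 0.0184, 0.0, -7.6, 0.0, 0.04], [0.0371, -0.0002, 0.0136, 0.0, -7.7, 0.0, 0.04]]
[[0.0386, -0.0001, 0.0085, 0.0, -7.6, 0.0, 0.04], [0.0394, -0.0002, 0.0033, 0.0, -7.7, 0.0, 0.04], [0.0395, -0.0001, -0.002, 0.0, -7.6, 0.0, 0.04], [0.0388, -0.0002, -0.0072, 0.0, -7.7, 0.0, 0.04], [0.0375, -0.0001, -0.0124, 0.0, -7.6, 0.0, 0.04]]
[[0.0356, -0.0002, -0.0172, 0.0, -7.7, 0.0, 0.04]]
```

>>> drive_tool(
  moves=[
    [0.001,0,0.0395,0,-7.6,0,0.04],
    [0.0063,0,0.039,0,-7.6,0,0.04],
    [0.0114,0,0.038,0,-7.6,0,0.04],
    [0.0163,0,0.036,0,-7.6,0,0.04],
    [0.021,0,0.0336,0,-7.6,0,0.04],
  ],
)

```text
clock: 14.65
eef_pos: [489.7, -85.9, 286.0]
tool_rot: [[0.775, -0.003, -0.632], [0.632, 0.001, 0.775], [-0.001, -1.0, 0.002]]
force: [1.3, -0.2, 0.5]
grip_width: 0.472
```

>>> drive_tool(
  moves=[
    [0.025,0,0.0305,0,-7.6,0,0.04],
    [0.029,0,0.027,0,-7.6,0,0.04],
    [0.0323,0,0.0228,0,-7.6,0,0.04],
    [0.035,0,0.0184,0,-7.6,0,0.04],
    [0.037,0,0.0136,0,-7.7,0,0.04],
  ],
)

```text
clock: 15.15
eef_pos: [491.5, 111.4, 286.0]
tool_rot: [[0.219, -0.003, -0.976], [0.976, -0.0, 0.219], [-0.001, -1.0, 0.003]]
force: [0.3, 0.9, -0.1]
grip_width: 0.469
```

>>> drive_tool(
  moves=[
    [0.0386,0,0.0085,0,-7.6,0,0.04],
    [0.0394,0,0.0033,0,-7.7,0,0.04],
    [0.0395,0,-0.002,0,-7.6,0,0.04],
    [0.0388,0,-0.0072,0,-7.7,0,0.04],
    [0.0375,0,-0.0124,0,-7.6,0,0.04],
  ],
)

```text
clock: 15.65
eef_pos: [493.6, 308.7, 285.9]
tool_rot: [[-0.431, -0.003, -0.902], [0.902, -0.001, -0.431], [-0.0, -1.0, 0.003]]
force: [0.4, -0.0, -0.0]
grip_width: 0.467
```

>>> drive_tool(
  moves=[
    [0.0356,0,-0.0172,0,-7.7,0,0.04],
    [0,0,0,0,0,0,0.04],
    [0,0,0,0,0,0,0.04],
  ],
)

```text
clock: 15.95
eef_pos: [494.0, 347.2, 285.6]
tool_rot: [[-0.544, -0.003, -0.839], [0.839, -0.002, -0.544], [0.0, -1.0, 0.003]]
force: [0.6, 0.4, 0.1]
grip_width: 0.467
```

```bash
cat >> h.py <<'E'
def tote_hist(X,c,yaw,zb=.6,z0=0):
    P=X.reshape(-1,3);P=P[np.isfinite(P[:,0])];P=P-[0,0,zb+z0];P=P[P[:,2]<64]
    l=inrect(P,np.array(c,float),yaw,1,1)[0];z=P[:,2]
    def e(n,m,k):
        v=l[m][:,k]
        print(n,len(v),np.percentile(v,[1,50,99]).round(1) if len(v) else '')
    for sg in (1,-1):
        s=(l[:,1]*sg>5)&(l[:,1]*sg<60)
        e(f'-x end {sg}',(z>55)&s&(abs(l[:,0]+93)<12),0);e(f'rib {sg}',s&(z>37)&(z<44)&(abs(l[:,0])<14),0);e(f'low {sg}',s&(z>25)&(z<33)&(abs(l[:,0]-87)<14),0)
        for sx in (1,-1): e(f'y{sg} rim x{sx}',(z>55)&(abs(l[:,0]-sx*35)<35)&(abs(l[:,1]-sg*73)<12),1)
E
python3 - <<'E'
from h import *
s=state();print(s['clock'],s['eef_pos'],np.arctan2(*s['tool_rot'][1::-1,0]),s['q'].round(2))
p,X,s=shot('wrist','w6')
P=X.reshape(-1,3)
print([np.nanmedian(P[(np.hypot(P[:,0]-a,P[:,1]-b)<15),2]) for a,b in [(350,300),(400,200),(600,300)]])
c,y,n,r=tote_fit(X-[0,0,.6],[496,347],2.145);print(c,y,n,r)
tote_hist(X,c,y)
E
```

```text
15.95 [494.03466537 347.22238364 285.6294286 ] 2.146388837193445 [ 0.49  0.43  0.16  1.3  -0.   -0.08]
[np.float64(0.6827699857457219), np.float64(0.6645293088716926), np.float64(46.671280842130116)]
[492.59917906 348.2470284 ] 2.142532673919183 6881 1.3314414822434628
-x end 1 249 [-96.2 -93.  -90.6]
rib 1 423 [-5.9 -1.1  3.8]
low 1 215 [85.3 87.4 90.4]
y1 rim x1 157 [69.6 71.7 74.1]
y1 rim x-1 150 [69.4 71.6 73.8]
-x end -1 223 [-96.4 -93.4 -91.5]
rib -1 341 [-5.8 -1.9  3.1]
low -1 187 [85.3 87.1 90.2]
y-1 rim x1 141 [-76.1 -73.1 -71. ]
y-1 rim x-1 136 [-76.6 -73.1 -71.3]
```

View pics/w6.png

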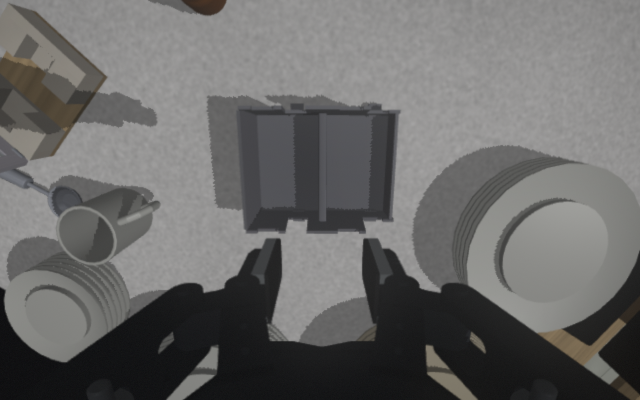

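```bash
python3 - <<'E'
from h import *
plan([([494.1,348,100],2.1425),([494.1,348,26],2.1425,19)],0.04)
E
```

```text
[[0.0003, 0.0372, -0.0002, 0.0, 0.0, 0.0, 0.04], [0.0003, 0.0372, -0.0002, 0.0, 0.0, 0.0, 0.04], [0.0003, 0.0372, -0.0002, -0.1, 0.0, 0.0, 0.04], [0.0003, 0.0373, -0.0002, 0.0, 0.1, 0.0, 0.04], [0.0003, 0.0372, -0.0002, -0.1, 0.0, 0.0, 0.04]]
[[0.0, 0.0185, 0.0, 0.0, 0.0, 0.0, 0.04], [0.0, 0.0185, 0.0, 0.0, 0.0, 0.0, 0.04], [0.0, 0.0185, 0.0, 0.0, 0.0, 0.0, 0.04], [0.0, 0.0185, 0.0001, 0.0, 0.0, 0.0, 0.04]]
```

>>> drive_tool(
  moves=[
    [0,0.0372,0,0,0,0,0.04],
    [0,0.0372,0,0,0,0,0.04],
    [0,0.0372,0,0,0,0,0.04],
    [0,0.0372,0,0,0.1,0,0.04],
    [0,0.0372,0,0,0.1,0,0.04],
  ],
)

```text
clock: 16.5
eef_pos: [494.9, 345.2, 100.1]
tool_rot: [[-0.538, -0.0, -0.843], [0.843, -0.0, -0.538], [-0.0, -1.0, 0.0]]
force: [0.3, 0.4, 0.0]
grip_width: 0.468
```

>>> drive_tool(
  moves=[
    [0,0.0185,0,0,0,0,0.04],
    [0,0.0185,0,0,0,0,0.04],
    [0,0.018,0,0,0,0,0.04],
    [0,0,0,0,0,0,0.04],
  ],
)

```text
clock: 16.9
eef_pos: [493.4, 344.6, 44.2]
tool_rot: [[-0.539, -0.004, -0.843], [0.843, -0.002, -0.539], [0.0, -1.0, 0.005]]
force: [-0.6, -0.6, -0.1]
grip_width: 0.47
```

```bash
python3 - <<'E'
from h import *
s=state();print(s['eef_pos'],np.arctan2(*s['tool_rot'][1::-1,0]))
shot('wrist','w7')
E
```

```text
[493.37285573 344.57811638  44.18694686] 2.1395113490480595
```

View pics/w7.png

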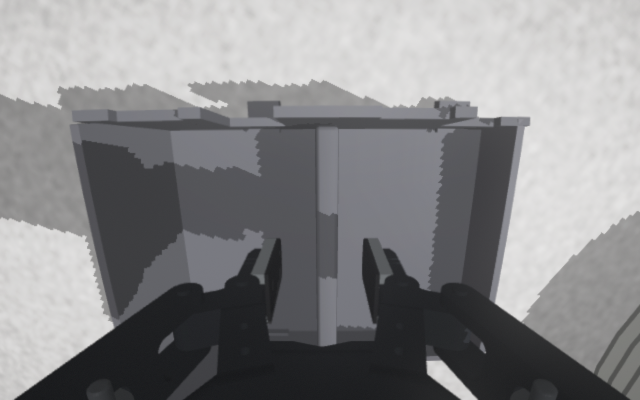

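>>> drive_tool(
  moves=[
    [0.0025,0.009,-0.0024,0,0,0,0.04],
    [0,0.009,0,0,0,0,0.04],
    [0,0,0,0,0,0,0.04],
  ],
)

```text
clock: 17.25
eef_pos: [495.1, 350.0, 27.6]
tool_rot: [[-0.541, -0.001, -0.841], [0.841, -0.001, -0.541], [0.0, -1.0, 0.001]]
force: [-0.7, -0.2, -0.7]
grip_width: 0.465
```

>>> drive_tool(
  moves=[
    [0,0,0,0,0,0,0],
    [0,0,0,0,0,0,0],
    [0,0,0,0,0,0,0],
    [0,0,0,0,0,0,0],
    [0,0,0,0,0,0,0],
  ],
)

```text
clock: 17.75
eef_pos: [496.0, 350.5, 29.0]
tool_rot: [[-0.541, 0.001, -0.841], [0.841, 0.0, -0.541], [-0.0, -1.0, -0.001]]
force: [-1.1, -0.6, 6.1]
grip_width: 0.107
```

>>> drive_tool(
  moves=[
    [0,-0.004,0,0,0,0,0],
    [0,-0.01,0,0,0,0,0],
    [0,-0.02,0,0,0,0,0],
    [0,-0.03,0,0,0,0,0],
    [0,-0.04,0,0,0,0,0],
  ],
)

```text
clock: 18.25
eef_pos: [494.4, 349.7, 132.6]
tool_rot: [[-0.541, -0.003, -0.841], [0.841, -0.002, -0.541], [0.0, -1.0, 0.003]]
force: [0.7, 0.5, -2.3]
grip_width: 0.106
```

>>> drive_tool(
  moves=[
    [0,-0.03,0,0,0,0,0],
    [0,-0.03,0,0,0,0,0],
    [0,0,0,0,0,0,0],
    [0,0,0,0,0,0,0],
  ],
)

```text
clock: 18.65
eef_pos: [495.8, 350.4, 193.1]
tool_rot: [[-0.541, 0.001, -0.841], [0.841, 0.001, -0.541], [-0.0, -1.0, -0.001]]
force: [0.2, 0.3, -2.8]
grip_width: 0.104
```

```bash
python3 - <<'E'
from h import *
s=state();print(s['clock'],s['eef_pos'],np.arctan2(*s['tool_rot'][1::-1,0]),s['force'])
p,X,s=shot('wrist','w8')
zu=s['eef_pos'][2]-28.5
c,y,n,r=tote_fit(X,s['eef_pos'][:2],2.1425,z0=zu);print(c,y,n,r)
tote_hist(X,s['eef_pos'][:2],np.arctan2(*s['tool_rot'][1::-1,0]),0,zu)
P=X.reshape(-1,3)
l=inrect(P,s['eef_pos'][:2],2.1425,1,1)[0];m=(abs(l[:,0])<6)&(l[:,1]<-25)&(l[:,1]>-62);print('rib z',np.nanpercentile(P[m,2],[5,50,95])-s['eef_pos'][2])
for n in ('scene','side'):
    p,X,_=shot(n,n+'8');b=-1.6 if n=='scene' else .7
    print(n,tote_fit(X-[0,0,b],s['eef_pos'][:2],2.1425,z0=zu))
E
```

```text
18.65 [495.77679924 350.44372237 193.05413905] 2.14212055049875 [ 0.2380616   0.31902507 -2.83757121]
[494.23459929 351.4315207 ] 2.1403186555007467 51399 1.127842479501723
-x end 1 3337 [-95.2 -91.1 -89.4]
rib 1 3639 [-11.9   0.1  12.1]
low 1 2027 [85.6 87.2 91.2]
y1 rim x1 2046 [72.7 74.8 77.2]
y1 rim x-1 1781 [72.6 74.9 77.2]
-x end -1 710 [-95.1 -91.  -89.4]
rib -1 1126 [-4.7  0.2  4.8]
low -1 698 [85.7 87.3 91.3]
y-1 rim x1 0 
y-1 rim x-1 0 
rib z [11.04532861 12.35306588 13.25796225]
scene (array([497.28566347, 348.43349339]), np.float64(2.145667991461888), 1682, np.float64(1.415236411689854))
side (array([491.67705491, 349.26511872]), np.float64(2.1484247425317102), 1664, np.float64(1.5811973608473155))
```

View pics/w8.png

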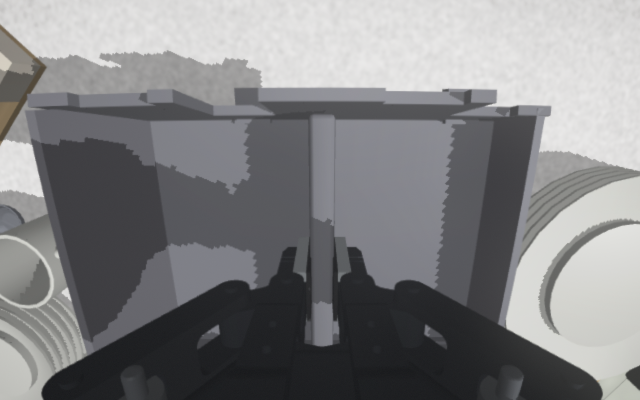

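View pics/scene8.png

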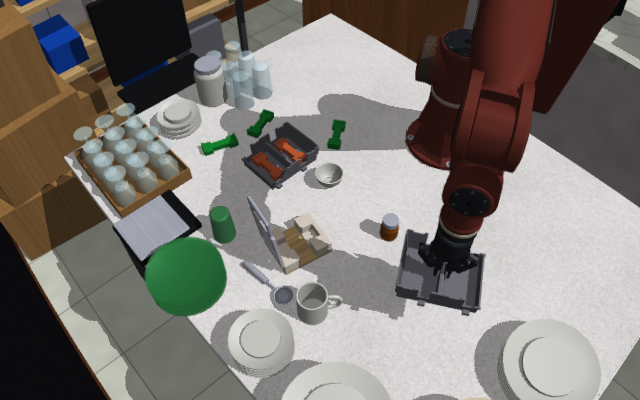

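```bash
python3 - <<'E'
from h import *
plan([([444.3,-283.8,193],3.157,44)],0.0)
E
```

```text
[[-0.0337, -0.0001, 0.0257, 0.0, -3.9, 0.0, 0.0], [-0.0319, -0.0001, 0.0279, 0.0, -3.9, 0.0, 0.0], [-0.0299, -0.0001, 0.03, 0.0, -3.9, 0.0, 0.0], [-0.0278, -0.0001, 0.032, 0.0, -3.9, 0.0, 0.0], [-0.0256, -0.0001, 0.0338, 0.0, -3.9, 0.0, 0.0]]
[[-0.0232, -0.0001, 0.0355, 0.0, -3.9, 0.0, 0.0], [-0.0208, 0.0, 0.0369, 0.0, -3.9, 0.0, 0.0], [-0.0182, -0.0001, 0.0383, 0.0, -3.9, 0.0, 0.0], [-0.0155, 0.0, 0.0394, 0.0, -3.9, 0.0, 0.0], [-0.0128, -0.0001, 0.0404, 0.0, -3.8, 0.0, 0.0]]
[[-0.0101, 0.0, 0.0412, 0.0, -3.9, 0.0, 0.0], [-0.0073, -0.0001, 0.0417, 0.0, -3.8, 0.0, 0.0], [-0.0045, 0.0, 0.0421, 0.0, -3.9, 0.0, 0.0], [-0.0017, -0.0001, 0.0424, 0.0, -3.8, 0.1, 0.0], [0.0012, 0.0, 0.0424, -0.1, -3.9, 0.0, 0.0]]
```

>>> drive_tool(
  moves=[
    [-0.0337,0,0.0257,0,-3.9,0,0],
    [-0.032,0,0.028,0,-3.9,0,0],
    [-0.03,0,0.03,0,-3.9,0,0],
    [-0.0278,0,0.032,0,-3.9,0,0],
    [-0.0256,0,0.0338,0,-3.9,0,0],
  ],
)

```text
clock: 19.3
eef_pos: [477.7, 137.3, 191.4]
tool_rot: [[-0.792, -0.002, -0.61], [0.61, -0.0, -0.792], [0.001, -1.0, 0.001]]
force: [0.3, -0.1, -2.7]
grip_width: 0.104
```

>>> drive_tool(
  moves=[
    [-0.0232,0,0.0355,0,-3.9,0,0],
    [-0.0208,0,0.037,0,-3.9,0,0],
    [-0.0182,0,0.0383,0,-3.9,0,0],
    [-0.0155,0,0.0394,0,-3.9,0,0],
    [-0.0128,0,0.0404,0,-3.8,0,0],
  ],
)

```text
clock: 19.8
eef_pos: [460.9, -73.8, 191.6]
tool_rot: [[-0.95, -0.002, -0.312], [0.312, 0.001, -0.95], [0.002, -1.0, -0.0]]
force: [0.7, -0.3, -2.5]
grip_width: 0.106
```

>>> drive_tool(
  moves=[
    [-0.01,0,0.0412,0,-3.9,0,0],
    [-0.0073,0,0.0417,0,-3.8,0,0],
    [-0.0045,0,0.042,0,-3.9,0,0],
    [-0.0017,0,0.0424,0,-3.8,0,0],
    [0.0012,0,0.0424,0,-3.9,0,0],
  ],
)

```text
clock: 20.3
eef_pos: [444.1, -284.9, 191.4]
tool_rot: [[-1.0, -0.001, 0.019], [-0.019, 0.001, -1.0], [0.001, -1.0, -0.001]]
force: [1.6, -0.7, -2.2]
grip_width: 0.101
```

```bash
python3 - <<'E'
from h import *
s=state();print(s['clock'],s['eef_pos'],s['tool_rot'].round(3).tolist(),np.arctan2(*s['tool_rot'][1::-1,0]),s['force'],s['q'].round(2))
plan([([444.3,-283.8,130],3.157,22)],0.0)
E
```

```text
20.3 [ 444.0870826  -284.85810996  191.41834688] [[-1.0, -0.001, 0.019], [-0.019, 0.001, -1.0], [0.001, -1.0, -0.001]] -3.122747964290172 [ 1.5904582  -0.69171215 -2.16286429] [-0.71  0.33 -0.24  1.    0.   -2.3 ]
[[-0.0001, 0.0205, -0.0003, 0.0, 0.1, 0.0, 0.0], [-0.0001, 0.0205, -0.0003, 0.0, 0.0, 0.0, 0.0], [-0.0001, 0.0204, -0.0004, 0.1, 0.1, 0.1, 0.0]]
```

>>> drive_tool(
  moves=[
    [0,0.025,0,0,0.1,0,0],
    [0,0.025,0,0,0.1,0,0],
    [0,0.02,0,0,0,0,0],
    [0,0.01,0,0,0,0,0],
    [0,0,0,0,0,0,0],
  ],
)

```text
clock: 20.8
eef_pos: [444.0, -282.6, 110.8]
tool_rot: [[-1.0, -0.003, 0.013], [-0.013, 0.002, -1.0], [0.003, -1.0, -0.002]]
force: [0.7, -0.1, -1.1]
grip_width: 0.107
```

```bash
python3 - <<'E'
from h import *
s=state();yaw=np.arctan2(*s['tool_rot'][1::-1,0]);print(s['clock'],s['eef_pos'],yaw+np.pi,s['force'])
zu=s['eef_pos'][2]-28.7;print('under',zu)
p,X,_=shot('wrist','w9')
tote_hist(X,s['eef_pos'][:2],yaw,0,zu)
for n in ('scene','side'):
    p,X,_=shot(n,n+'9');b=-1.6 if n=='scene' else .7
    print(n,'empty',tote_fit(X-[0,0,b],s['eef_pos'][:2],yaw,z0=zu))
    cv2.imwrite(f'pics/{n}9c.png',cv2.resize(p[90:220,210:350] if n=='scene' else p[110:240,330:450],None,fx=5,fy=4.5,interpolation=cv2.INTER_CUBIC))
E
```

```text
20.8 [ 443.99765378 -282.591444    110.79250446] 0.012847023288524717 [ 0.68615471 -0.11712542 -1.10601869]
under 82.09250445500429
-x end 1 3320 [-94.6 -90.4 -88.6]
rib 1 3638 [-11.9   0.5  11.1]
low 1 2133 [86.4 87.9 92.2]
y1 rim x1 2246 [72.3 74.5 76.9]
y1 rim x-1 1757 [72.2 74.5 76.9]
-x end -1 719 [-94.6 -90.3 -88.7]
rib -1 1145 [-4.   0.5  5.5]
low -1 756 [86.6 87.9 92.1]
y-1 rim x1 0 
y-1 rim x-1 0 
scene empty (array([ 448.35813058, -284.3880409 ]), np.float64(-3.128029711795699), 1312, np.float64(1.3663808896572291))
side empty (array([ 445.22657094, -284.38622531]), np.float64(-3.1286375225750205), 699, np.float64(1.2286376242534942))
```

View pics/scene9c.png

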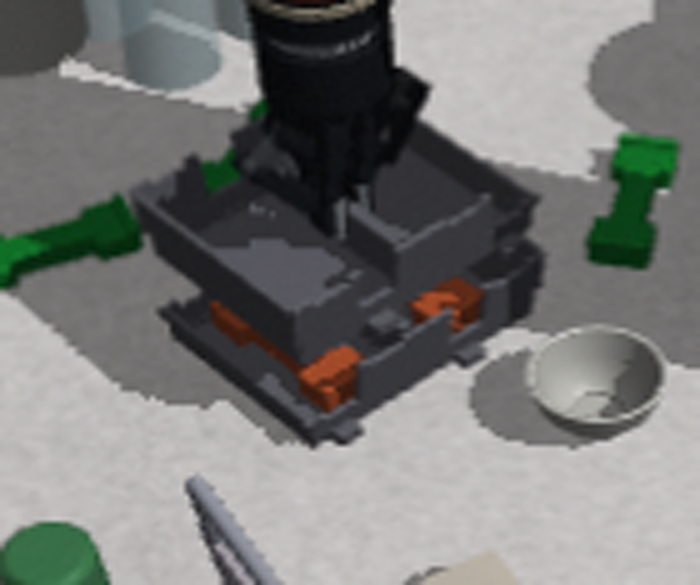

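View pics/w9.png

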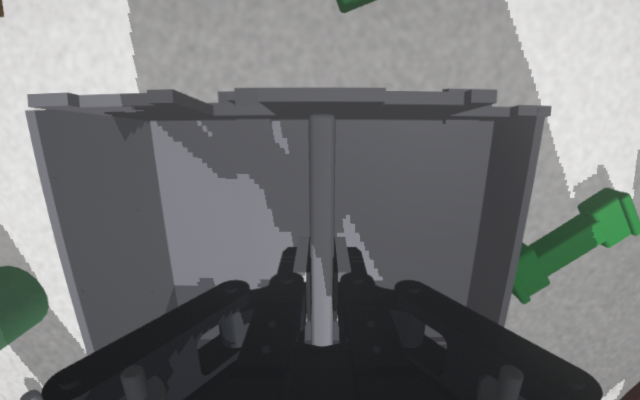

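View pics/side9.png

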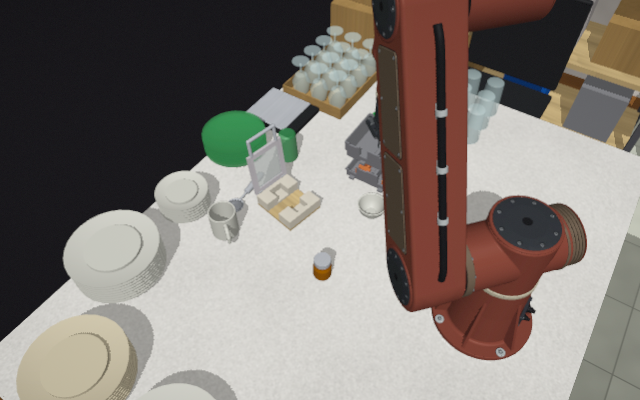

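>>> drive_tool(
  moves=[
    [0,0.008,0.0015,0,0,0,0],
    [0,0.006,0,0,0,0,0],
    [0,0.003,0,0,0,0,0],
    [0,0,0,0,0,0,0],
    [0,0,0,0,0,0,0],
  ],
)

```text
clock: 21.45
eef_pos: [445.1, -285.0, 95.5]
tool_rot: [[-1.0, -0.0, 0.013], [-0.013, 0.0, -1.0], [0.0, -1.0, -0.0]]
force: [-0.2, 0.6, -2.1]
grip_width: 0.102
```

```bash
python3 - <<'E'
from h import *
s=state();print(s['clock'],s['eef_pos'],s['force'])
p,X,_=shot('scene','scene10')
cv2.imwrite('pics/scene10c.png',cv2.resize(p[110:210,220:340],None,fx=6.5,fy=6,interpolation=cv2.INTER_CUBIC))
# project foot & notch predictions: part notch edges at rim z=60/55, y=+75
c=np.array([444.,-286.]);y=.016
f=lambda l:[c[0]+np.cos(y)*l[0]-np.sin(y)*l[1],c[1]+np.sin(y)*l[0]+np.cos(y)*l[1],l[2]]
for x in (66,32,-32,-66): print(x,proj('scene',[f([x-13,74,60]),f([x+13,74,60])]).round(1).tolist())
E
```

```text
21.45 [ 445.11888991 -285.03026512   95.50812596] [-0.17750851  0.59516938 -2.13265535]
66 [[282.2, 170.6], [275.3, 175.4]]
32 [[291.1, 164.5], [284.4, 169.2]]
-32 [[307.4, 153.4], [300.9, 157.9]]
-66 [[315.9, 147.6], [309.4, 152.0]]
```

View pics/scene10c.png

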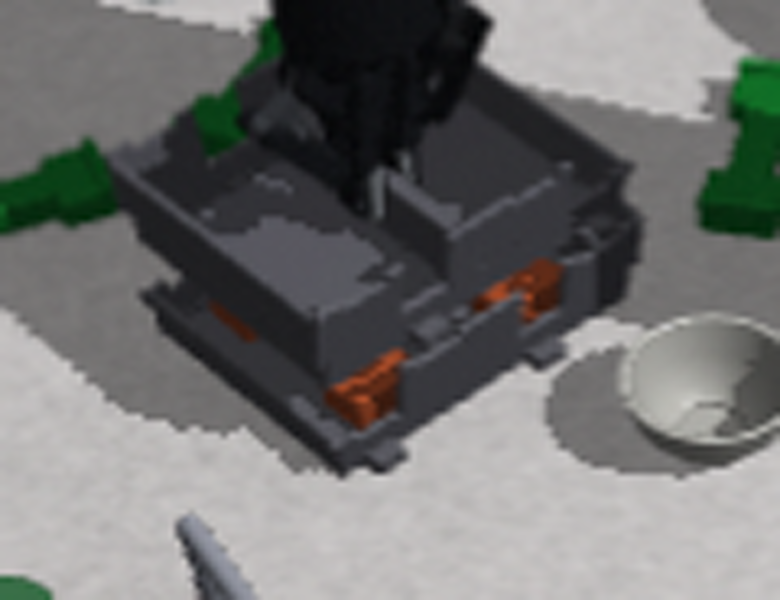

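>>> drive_tool(
  moves=[
    [0.0008,0.004,-0.0006,0,0,0,0],
    [0,0.003,0,0,0,0,0],
    [0,0.002,0,0,0,0,0],
    [0,0.001,0,0,0,0,0],
    [0,0,0,0,0,0,0],
  ],
)

```text
clock: 22.0
eef_pos: [444.2, -284.4, 85.3]
tool_rot: [[-1.0, -0.0, 0.013], [-0.013, 0.0, -1.0], [0.0, -1.0, -0.0]]
force: [-0.4, -0.3, -3.3]
grip_width: 0.103
```

>>> drive_tool(
  moves=[
    [0,0.001,0,0,0,0,0],
    [0,0.0007,0,0,0,0,0],
    [0,0,0,0,0,0,0],
    [0,0,0,0,0,0,0],
  ],
)

```text
clock: 22.4
eef_pos: [444.4, -284.6, 84.1]
tool_rot: [[-1.0, 0.0, 0.013], [-0.013, -0.0, -1.0], [-0.0, -1.0, 0.0]]
force: [-1.6, 0.5, 4.4]
grip_width: 0.106
```

Contact at the expected height (underside ≈ 55). Release.

>>> drive_tool(
  moves=[
    [0,0,0,0,0,0,0.014],
    [0,0,0,0,0,0,0.02],
    [0,0,0,0,0,0,0.03],
    [0,0,0,0,0,0,0.036],
    [0,0,0,0,0,0,0.036],
  ],
)

```text
clock: 22.9
eef_pos: [444.3, -284.5, 83.8]
tool_rot: [[-1.0, -0.0, 0.013], [-0.013, 0.0, -1.0], [0.0, -1.0, -0.0]]
force: [0.6, 0.8, -0.2]
grip_width: 0.427
```

>>> drive_tool(
  moves=[
    [0,-0.005,0,0,0,0,0.036],
    [0,-0.02,0,0,0,0,0.036],
    [0,-0.04,0,0,0,0,0.036],
    [0,-0.045,0,0,0,0,0.036],
    [0,-0.045,0,0,0,0,0.036],
  ],
)

```text
clock: 23.4
eef_pos: [443.9, -284.2, 240.8]
tool_rot: [[-1.0, -0.0, 0.013], [-0.013, 0.0, -1.0], [0.0, -1.0, -0.0]]
force: [0.6, -1.0, -0.0]
grip_width: 0.424
```

>>> drive_tool(
  moves=[
    [0,-0.045,0,0,0,0,0.036],
    [0,-0.02,0,0,0,0,0.036],
    [0,0,0,0,0,0,0.036],
    [0,0,0,0,0,0,0.036],
  ],
)

```text
clock: 23.8
eef_pos: [444.3, -284.4, 303.8]
tool_rot: [[-1.0, 0.0, 0.013], [-0.013, -0.0, -1.0], [-0.0, -1.0, 0.0]]
force: [-0.3, -0.3, -0.1]
grip_width: 0.418
```

```bash
python3 - <<'E'
from h import *
s=state();print(s['clock'],s['eef_pos'],s['force'])
p,X,_=shot('wrist','w11');P=X.reshape(-1,3)
c=s['eef_pos'][:2];print(tote_fit(X-[0,0,.6],[444,-286.4],np.pi+.014,z0=55))
L=inrect(P,np.array([444,-286.4]),.014,1,1)[0];z=P[:,2]-.6
for n,(x,y) in dict(c1=(80,45),c2=(-44,45),c1b=(40,50)).items():
    m=(abs(L[:,0]-x)<8)&(abs(L[:,1]-y)<10);print('floor',n,np.nanmedian(z[m]))
m=(abs(L[:,0])<3)&(abs(L[:,1])<55);print('rib',np.nanmedian(z[m]))
for sx in (50,-50):
    for sy in (1,-1):
        m=(abs(L[:,0]-sx)<35)&(abs(L[:,1]-sy*72)<4)&(z>100);print('rim',sx,sy,np.nanpercentile(z[m],[50,80]))
p,X,_=shot('scene','scene11');cv2.imwrite('pics/scene11c.png',cv2.resize(p[100:280,190:350],None,fx=4.5,fy=3.3,interpolation=cv2.INTER_CUBIC))
E
```

```text
23.8 [ 444.27558141 -284.4336711   303.81306143] [-0.32197605 -0.28604935 -0.13776728]
(array([ 442.2304969 , -287.87599158]), np.float64(3.153249905491022), 8493, np.float64(1.3403177804525654))
floor c1 64.41715897385373
floor c2 59.37326434683684
floor c1b 59.268408084794935
rib 371.5873949805567
rim 50 1 [108.08535305 111.0414377 ]
rim 50 -1 [110.76441771 115.06143345]
rim -50 1 [108.11920658 110.42118236]
rim -50 -1 [110.26191963 114.7836155 ]
```

View pics/scene11c.png

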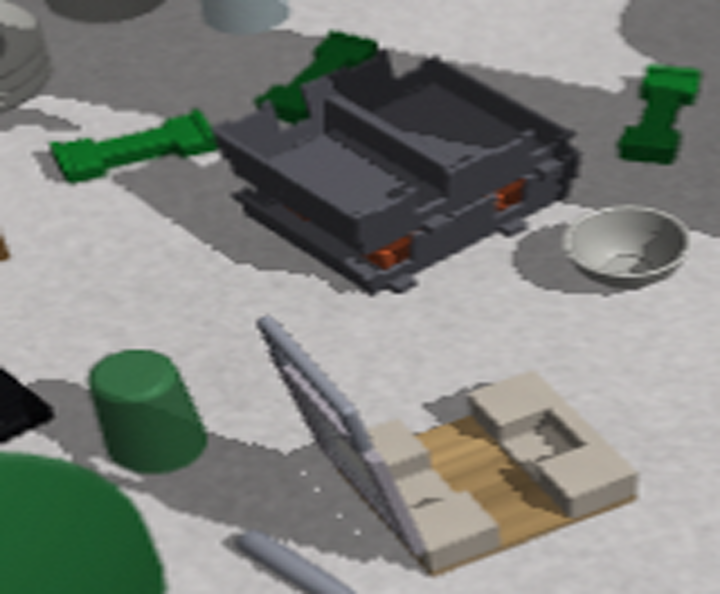

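View pics/w11.png

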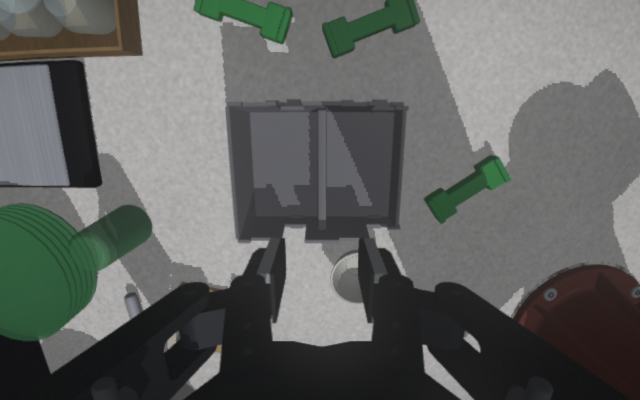

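```bash
python3 -c "
from station import *
print(sign_off(), state()['clock'])"
```

```text
the job is handed in; nothing more can be done
the job is handed in; nothing more can be done
```

The job is done and handed in, at about 24 s on the robot's clock.

- **Lid:** I swung it past upright and let go. It stays leaning back about 0.1 rad beyond vertical.
- **Casting:** I lifted the rest out of the mould and set it down flat, right way up, across the free compartment of the tote with the first rest. I released it only after feeling light contact with the floor (about 3 N).
- **Stack:** I set the empty tote on top, turned half round, with its low end over the other's full-height end. It touched down with the gripper height putting its underside at about 55 mm, so the feet are in the notches. The wrist depth afterwards put its floor at 59.3 mm on both sides of the rib (59 expected), so it sits level.
- **Last checks:** The lid is still open and the mould cavity is empty. The gripper is open and stands clear, and the force reads about zero. I did not handle the crockery, jar or spoon.
- **Disagreements:**
  - The scene and side cameras differed by about 5 mm in x on the totes, so I relied on the wrist camera and contact.
  - The last wrist fit put the upper tote's centre about 2 mm from where I aimed, within the 5 mm play along x.
  - My rib-height check on the stack hit the gripper itself and read nonsense, so I ignored it.

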